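# Lock the wax mould with a tube on its toggle-clamp lever

## Robot

A 7-joint arm with a two-finger parallel gripper is mounted at the origin on the work surface; the furniture and walls round the work are solid. World frame = base frame: x ahead of the robot, y to its left, z up, the work surface at z = 0. Lengths are in m, angles in rad, forces in N, time in s.
With the tool pointing down it reaches from about 0.425 to 0.925 m from the base axis. Payload 6.8 kg.
Tool frame: the origin (TCP) lies at the very end of the fingers, on their centre line; the grasp point (between the pads) lies 19 mm behind it; y points along the fingers, x is the direction in which the jaws open and shut, and the axes are right-handed (so a half turn about y gives the same grasp; the last joint's range is limited). The gripper opens to 85 mm and grips with 20 to 120 N. Pads are 22 mm wide; open, the fingers measure 114 mm over their backs; the gripper's body (76 mm by 85 mm) begins 54 mm behind the grasp point. The pads swing forward as they close: fully open they stand 13 mm farther back than shut.
Start: joints at [-1.21, 0.477, 0.022, 1.555, -0.011, 1.109, -0.083], TCP at [0.305, 0.602, 0.231] pointing down, gripper open.
Joint ranges: [-2.96, 2.96], [-0.34, 2.1], [-1.41, 1.46], [0.24, 2.44], [-1.37, 4.51], [0.17, 1.92], [-2.96, 2.96]. Speed limits (rad/s): [2.39, 2.39, 3.14, 3.14, 3.14, 3.14, 3.14].

## Interface

Orientations are given as a rotation vector (axis times angle).
In Python, from bench import r, imaging gives the robot as it stands.
- The arm moves only by the shell command python3 -m jog 'ROWS' [FORCE]. ROWS is text: rows parted by semicolons, each of 7 numbers parted by spaces: the turn, a rotation vector about the tool's x, y, z in degrees, then the shift along the tool's x, y, z in mm, then the opening, from 0 (shut) to 1 (fully open). A call has exactly 5 rows; each row shifts and turns the commanded pose from where the row before left it, along the tool's axes as they then stand; what a row does not reach is not made up. A row lasts 1/12 s, in which the tool goes at most 41.7 mm and 7.16 degrees, less where a joint would pass 70% of its speed; a pose out of reach is approached as far as the arm can. A call with a gripper value outside its range is refused whole. The fingers move at their own pace and stop on an object; FORCE is the grip in N (left out, the last holds). Time passes only in rows, so rows that do not move let the fingers close, or fill a call up. It gives the time, the measured TCP pose, the force and the opening at its end, in the units of the state.
- r.get_obs(): the state, without advancing time (a new reading comes with each control period).
- imaging.grab_frame(name): name is "scene" or "top" or "wrist"; returns a dict with "color" (400x640x3 uint8, red, green, blue), "z_map" (400x640 float32, m along the optical axis (not along the pixel's ray), 0 where there is no reading), "fx", "fy", "cx", "cy" (pixels), "world_to_cam" (4x4, takes a point from world to camera coordinates); the wrist camera has in their place "hand_eye" (4x4, takes a point from camera to tool coordinates, whose origin is the TCP and whose axes are the tool frame's). Camera axes: x right, y up, looking along -z (the intrinsics and any distortion apply to the point x, -y, -z); pixel columns grow to the right and rows downward; lengths in m; the calibration is good to about 2 mm. A picture is of the moment at which its call begins: read the wrist's pose just before it.
- r.hand_in(): hands the job in, once; it reports no verdict.
The state is a dict: "clock": time; "joints": joint angles; "qvel": joint speeds; "tau": joint torques, N m; "tcp_pos": TCP position; "orientation": TCP orientation; "contact_force": force on the tool from outside, world axes, zero at the start; "moment": the same for the moment, N m; "grip_width": finger opening in m.
Only numpy, scipy, OpenCV 4.12 (cv2) and the standard library are available. Lean on these libraries where they do the work, as an engineer would, in place of code of your own. Each camera call takes 0.05 s, during which the arm holds its last target.

## Task

Close and lock the wax-injection mould: push the loose square steel tube onto the bar of the clamp's lever until it touches the collar, keep hold of it and pull the lever round past its dead point onto its stop screw, easing the tube until the lever rests there by itself. Collar and screw are set differently every time, so feel for both and force neither. Then draw the tube off and lay it flat on the bench clear of the clamp; do not push the clamp with the gripper itself, and leave the wax dish and wax rod where they are.

Things in the scene. Friction and masses are not known exactly. Their poses are not given: they have to be found in the camera images.
- clamp: grey clamp fixture bolted to the bench: base plate 92 x 240 x 12 mm carrying the lever, plunger guide and an aluminium mould in two halves. Origin on the bench top under the lever's pivot, z up; the plunger pushes along its -y, the base plate reaches from y = +22 to y = -218 mm, tallest part 95 mm.
- lever: steel lever of the toggle clamp, turns level about a vertical pivot; closes anticlockwise seen from above. Origin on the pivot, 55 mm above the bench; x along its bar, z up. Plain round bar of 14 mm diameter with a ball end at x = 110 mm. Its x axis in the clamp's frame: 43 to 53 degrees from the clamp's x when open, 97 at the dead point, 99 to 107 on the stop.
- lever_tip (a point): ball end of the lever's bar, on its axis, 110 mm from the pivot, 55 mm above the bench. The lever swings freely at first; from about 70 degrees the mould squeezes a spring pack: up to 1.5 to 2.2 N m, most near 81 degrees, nothing at the dead point (97). Let go before that, it kicks back; beyond it the springs pull it on to the stop, where it stays.
- moving_face (a point): front face of the moving mould half, on the plunger's axis; in the clamp's frame y is about -152 to -158 mm with the lever open and about -166 mm with the mould shut.
- lever_root: square root of the lever (18 mm, x = 2 to 34 mm) and the dark clamp collar (24 mm across, 7 mm thick) that it carries on the bar; same frame as lever. The collar's outer face, which the tube must touch, is anywhere from x = 41 to 67 mm; this pose does not tell where. Firm: 5 N shows that it is met, over 25 N is ramming it.
- stop_bracket: grey bracket on the robot's side of the lever with an adjustable stop screw (8 mm) that meets the lever's square root 30 mm from the pivot, 2 to 10 degrees past the dead point: this pose does not tell where. The springs alone press the lever on it with 7 to 52 N; over 90 N is forcing it, so stop when the lever pushes back again (some 0.2 N m), then ease off. Fixed to the clamp, same frame.
- tube: loose square steel tube, the lever's extension: 22 x 22 mm outside, 16 x 16 mm inside, open at both ends, 190 mm long, 0.2 to 0.35 kg, either end fits. Origin at its centre, x along its length; lies on the bench at the start (centre 11 mm up). On the bar it has 1 mm of play all round. It must stay on by at least 20 mm while the lever is thrown.
- wax_dish: violet wax dish, 109 mm across, 22 mm tall; to be left alone. Origin at the centre of its underside.
- wax_stick: orange-brown wax rod, 103 mm long, 11 mm thick; to be left alone. Origin at the centre of its underside.

How it is judged:
On the way, in this order (a step that is already met when the one before it is completed fails the run):
1. the held tube is on the lever's bar and touches the collar (x of tube in the frame of lever between 0.1 and 0.168 m and angle between the x axis of tube and the x axis of lever, either way round below 0.12 rad and y of tube in the frame of lever between -0.012 and 0.012 m and z of tube in the frame of lever between -0.008 and 0.008 m and contact force between tube and lever_root above 1.5 N and contact force between the fingers and tube above 5 N), for 0.1 s.
2. the lever rests on its stop screw past the dead point, with the held tube loose on it (under 8 N between tube and lever) (x of tube in the frame of lever between 0.1 and 0.185 m and angle between the x axis of tube and the x axis of lever, either way round below 0.12 rad and y of tube in the frame of lever between -0.012 and 0.012 m and z of tube in the frame of lever between -0.008 and 0.008 m and contact force between lever and stop_bracket above 2 N and contact force between tube and lever below 8 N and contact force between the fingers and tube above 5 N), for 0.15 s.
At the end, for the whole second after the job is handed in: The lever rests on its stop screw past the dead point, so the mould is shut (gap under 2 mm); the tube lies flat and still on the bench, its centre over 130 mm from the pivot and over 50 mm from the lever's tip, and touches no part of the clamp (contact force between lever and stop_bracket above 2 N and y of moving_face in the frame of clamp below -0.1645 m and horizontal distance between tube and lever_tip above 0.05 m and contact force between tube and clamp below 0.1 N and horizontal distance between tube and clamp above 0.13 m and height (world z) of tube between 0.008 and 0.014 m and angle between tube's own x axis and vertical between 1.5 and 1.64 rad and linear speed of tube below 0.01 m/s).
It fails at once if the lever is forced against its stop screw (over 90 N between them) (contact force between lever and stop_bracket above 90 N).
It fails at once if the tube is rammed against the collar (over 25 N between them) (contact force between tube and lever_root above 25 N).
It fails at once if the gripper or arm pushes on the clamp (over 3 N) (contact force between any of the fingers, the arm and clamp above 3 N).
It fails at once if another thing on the bench is moved by more than 15 mm (distance of any of wax_dish, wax_stick from where it was at the start of the episode above 0.015 m).
It also fails if it takes over 72 s, if anything falls off the work surface, if the arm or the gripper's body presses on something with over 40 N, if the wrist force passes 120 N, or if a joint passes its speed limit or range.

## Working session

There is one attempt and no reset: what is moved stays moved. The work goes in short steps, Python scripts to look and compute and a shell command to move; the robot and the scene stay as the last step left them, time stands still between calls to the robot, and variables do not carry over. Pictures are saved under pics/ and viewed, and the job is handed in when it is done.

```bash
ls; mkdir -p pics
python3 - <<'E'
from bench import r, imaging
import cv2, pickle
o=r.get_obs(); print(o)
for n in ("scene","top"):
    f=imaging.grab_frame(n)
    cv2.imwrite(f"pics/{n}0.png",f["color"][:,:,::-1])
    pickle.dump(f,open(f"{n}0.pkl","wb"))
    print(n,f["fx"],f["fy"],f["cx"],f["cy"],f["world_to_cam"],[k for k in f])
E
```

```text
pics
{'clock': 0.0, 'joints': array([-1.21009765,  0.47778685,  0.02235304,  1.55643779, -0.01150565,
        1.10929075, -0.08309609]), 'qvel': array([-0.00053331,  0.00029725, -0.00102704, -0.00072206,  0.00036455,
        0.00061726,  0.00094183]), 'tau': array([ 7.69035742e-04, -5.96472037e+01,  1.60818145e+00, -2.81189364e+01,
        1.25370894e-02,  9.39666963e-03, -9.69711692e-06]), 'tcp_pos': array([0.30473066, 0.60164723, 0.23034062]), 'orientation': array([-1.3962998 , -0.85628971,  0.85867193]), 'contact_force': array([-0.59519272, -0.77520434,  0.12955192]), 'moment': array([0.04360902, 0.03675691, 0.00855203]), 'grip_width': 0.08545306039130267}
scene 503.0163552376114 503.0163552376114 312.92477599140295 200.1531625135485 [[ 0.54265438 -0.83983207  0.0144332  -0.34505904]
 [ 0.4094452   0.27948688  0.86847091 -0.23375916]
 [-0.73340361 -0.46536994  0.49552999 -0.63308665]
 [ 0.          0.          0.          1.        ]] ['color', 'z_map', 'fx', 'fy', 'cx', 'cy', 'world_to_cam']
top 423.1855955994488 423.1855955994488 317.6730597273682 207.06342426362423 [[ 0.0033534  -0.99993587 -0.0108175  -0.07393269]
 [ 0.98471139  0.00141795  0.17418804 -0.50886819]
 [-0.17416153 -0.01123624  0.98465299 -0.83179856]
 [ 0.          0.          0.          1.        ]] ['color', 'z_map', 'fx', 'fy', 'cx', 'cy', 'world_to_cam']
```

View pics/scene0.png

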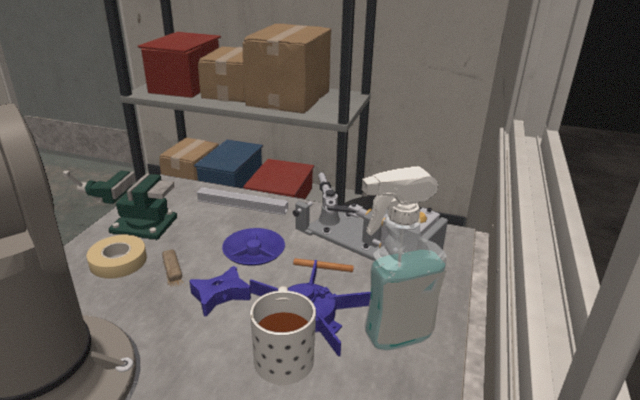

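View pics/top0.png

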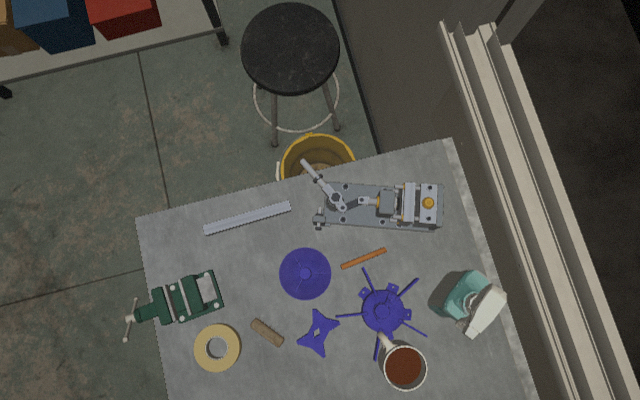

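```bash
cat > h.py <<'E'
import numpy as np, cv2, pickle
from scipy.spatial.transform import Rotation as R
def cloud(f,T=None):
    z=f["z_map"]; v,u=np.mgrid[0:400,0:640]
    x=(u-f["cx"])/f["fx"]*z; y=-(v-f["cy"])/f["fy"]*z
    p=np.stack([x,y,-z,np.ones_like(z)],-1)
    M=np.linalg.inv(f["world_to_cam"]) if T is None else T
    w=(p@M.T)[...,:3]; w[z==0]=np.nan
    return w
E
python3 - <<'E'
from h import *
np.set_printoptions(precision=4,suppress=True)
f=pickle.load(open("top0.pkl","rb")); w=cloud(f)
for n,(u,v) in dict(bench=(250,250),tubeL=(206,230),tubeR=(288,207),tubeM=(247,218),pivot=(336,200),ball=(304,162),bar=(318,178),stop=(319,218),plate1=(328,226),platefar=(440,228),plate2=(443,185),plate3=(330,185),dish=(305,273),stick=(363,258),mould=(428,203),bucket=(317,140)).items():
    print(n,w[v,u])
np.save("w.npy",w)
c=cv2.resize(f["color"][150:250,190:460,::-1],None,fx=2.9,fy=2.9,interpolation=cv2.INTER_CUBIC); cv2.imwrite("pics/crop0.png",c)
# tube points
m=np.zeros((400,640),bool); m[195:240,195:297]=1
m&=(w[...,2]>0.014)&(w[...,2]<0.03)
p=w[m]; c=np.median(p,0); print(len(p),p.mean(0),p.min(0),p.max(0))
(cx,sz,a)=cv2.minAreaRect(p[:,:2].astype(np.float32)*1000); print(cx,sz,a)
E
```

```text
bench [0.4232 0.0722 0.0011]
tubeL [0.4633 0.1626 0.0233]
tubeR [ 0.5127 -0.0096  0.024 ]
tubeM [0.4895 0.0774 0.0205]
pivot [ 0.5178 -0.1097  0.076 ]
ball [ 0.6008 -0.0443  0.0607]
bar [ 0.5646 -0.0735  0.0697]
stop [ 0.4841 -0.0756  0.0581]
plate1 [ 0.4743 -0.0945  0.0087]
platefar [ 0.4717 -0.3359 -0.0016]
plate2 [ 0.5474 -0.3226  0.0819]
plate3 [ 0.563  -0.0989  0.0135]
dish [ 0.3745 -0.0468  0.0245]
stick [ 0.4063 -0.168   0.0116]
mould [ 0.5093 -0.2891  0.0905]
bucket [ 0.8736 -0.0621 -0.592 ]
970 [0.4894 0.0787 0.0223] [ 0.4529 -0.0155  0.0142] [0.526  0.1714 0.0279]
(490.1280822753906, 78.73225402832031) (23.17543601989746, 190.28590393066406) 17.084064483642578
```

View pics/crop0.png

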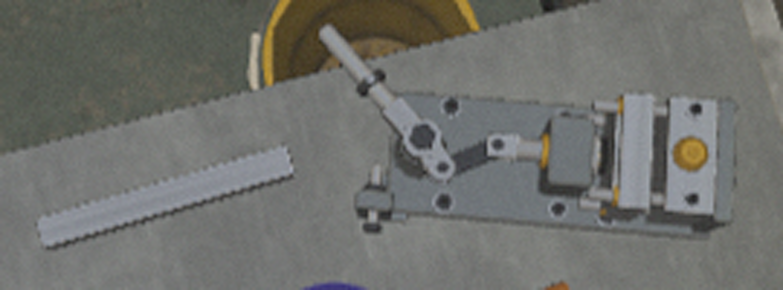

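Run:
```python
from h import *
from bench import r
np.set_printoptions(precision=4,suppress=True)
o=r.get_obs(); Rm=R.from_rotvec(o["orientation"]).as_matrix(); print(Rm)
print("yaw tool x",np.degrees(np.arctan2(Rm[1,0],Rm[0,0])),"bearing",np.degrees(np.arctan2(.602,.305)))
f=pickle.load(open("top0.pkl","rb")); w=np.load("w.npy")
M=np.linalg.inv(f["world_to_cam"])
def ray(u,v,z):
    d=np.array([(u-f["cx"])/f["fx"],-(v-f["cy"])/f["fy"],-1]); d=M[:3,:3]@d; c=M[:3,3]
    return c+d*(z-c[2])/d[2]
C=lambda x,y:(190+x/2.9-0.3,150+y/2.9-0.3)
print("pivot",ray(*C(423,135),.075))
print("ball",ray(*C(326,32),.055))
a=ray(*C(333,40),.055);b=ray(*C(362,72),.055); print("bar",a,b, np.degrees(np.arctan2(*(a-b)[[1,0]])))
print("collar",ray(*C(371,82),.06))
pl=[ray(*C(390,218),.012),ray(*C(705,238),.012)]; print("plate front",pl,np.degrees(np.arctan2(*(pl[0]-pl[1])[[1,0]])))
# bar points depth
m=np.zeros((400,640),bool); m[155:200,296:340]=1; m&=(w[...,2]>.05)&(w[...,2]<.085)
for v in range(156,200,3):
    us=np.where(m[v])[0]
    if len(us): print(v,us.min(),us.max(),w[v,us,2].max(), ray(us.mean(),v,.055)[:2])
```

```text
[[ 0.4518 -0.0006 -0.8921]
 [ 0.8921 -0.0015  0.4518]
 [-0.0016 -1.     -0.0001]]
yaw tool x 63.14078256760732 bearing 63.13119670769846
pivot [ 0.5257 -0.1088  0.075 ]
ball [ 0.6052 -0.0401  0.055 ]
bar [ 0.5993 -0.0451  0.055 ] [ 0.5756 -0.0661  0.055 ] 41.52435079178187
collar [ 0.567  -0.0726  0.06  ]
plate front [array([ 0.4762, -0.0863,  0.012 ]), array([ 0.4619, -0.3165,  0.012 ])] 86.44650807871513
159 301 304 0.060816522718763144 [ 0.609  -0.0408]
162 300 307 0.06343080538040413 [ 0.6025 -0.043 ]
165 301 309 0.06327036730428326 [ 0.596  -0.0462]
168 304 312 0.06447650165004115 [ 0.5896 -0.0532]
171 307 315 0.0648875240350395 [ 0.5832 -0.0587]
174 309 320 0.06336040047199931 [ 0.5767 -0.0644]
177 312 322 0.06931483604050981 [ 0.5704 -0.0712]
180 313 323 0.06763403582451655 [ 0.564  -0.0733]
183 314 325 0.06596656367945442 [ 0.5576 -0.0771]
186 320 330 0.06651089350142447 [ 0.5513 -0.0878]
189 322 332 0.06830269048051318 [ 0.5449 -0.0919]
192 323 338 0.06756158013737346 [ 0.5386 -0.0991]
195 326 339 0.07660977424484405 [ 0.5324 -0.1032]
198 328 339 0.0766048050747059 [ 0.5261 -0.1052]
```

```bash
cat >> h.py <<'E'
from bench import r, imaging
np.set_printoptions(precision=4,suppress=True)
def st():
    o=r.get_obs(); Rm=R.from_rotvec(o["orientation"]).as_matrix()
    print("t",round(o["clock"],2),"tcp",o["tcp_pos"]*1000,"yaw",round(np.degrees(np.arctan2(Rm[1,0],Rm[0,0])),2),"tilt",np.round(np.degrees(Rm[2,[0,2]]),2),"F",np.round(o["contact_force"],1),"M",np.round(o["moment"],2),"w",round(o["grip_width"]*1000,1))
    return o,Rm
def plan(p,yaw,n):
    o,Rm=st(); y0=np.arctan2(Rm[1,0],Rm[0,0])
    d=(np.radians(yaw)-y0+np.pi)%(2*np.pi)-np.pi
    dp=(np.array(p)-o["tcp_pos"])*1000
    print("world d mm",dp,"dyaw",np.degrees(d),"-> tool y turn",-np.degrees(d))
    for i in range(n):
        a=y0+d*i/n
        T=np.array([[np.cos(a),np.sin(a),0],[0,0,-1],[-np.sin(a),np.cos(a),0]])
        s=T@dp/n; print(f"0 {-np.degrees(d)/n:.2f} 0 {s[0]:.1f} {s[1]:.1f} {s[2]:.1f}")
E
python3 -c "
from h import *
plan([.482,.103,.18],17.1,15)"
```

```text
t 0.1 tcp [304.7313 601.6959 230.45  ] yaw 63.14 tilt [-0.09 -0.01] F [ 0.6 -0.3  0. ] M [-0.03  0.03  0.06] w 85.4
world d mm [ 177.2687 -498.6959  -50.45  ] dyaw -46.04078256760731 -> tool y turn 46.04078256760731
0 3.07 0 -24.3 3.4 -25.6
0 3.07 0 -22.9 3.4 -26.8
0 3.07 0 -21.4 3.4 -28.0
0 3.07 0 -19.9 3.4 -29.1
0 3.07 0 -18.3 3.4 -30.2
0 3.07 0 -16.7 3.4 -31.1
0 3.07 0 -15.0 3.4 -31.9
0 3.07 0 -13.3 3.4 -32.7
0 3.07 0 -11.5 3.4 -33.4
0 3.07 0 -9.7 3.4 -33.9
0 3.07 0 -7.9 3.4 -34.4
0 3.07 0 -6.0 3.4 -34.8
0 3.07 0 -4.1 3.4 -35.0
0 3.07 0 -2.3 3.4 -35.2
0 3.07 0 -0.4 3.4 -35.3
```

```bash
python3 -m jog '0 3 0 -24 3 -26 1;0 3 0 -23 3 -27 1;0 3 0 -21 3 -28 1;0 3 0 -20 3 -29 1;0 3 0 -18 3 -30 1' 60; python3 -c "
from h import *
plan([.482,.103,.18],17.1,10)"
```

```text
clock: 0.52
tcp_pos: [0.3654, 0.4348, 0.2158]
orientation: [-1.47, -0.654, 0.655]
contact_force: [0.9, -0.0, -0.1]
grip_width: 0.0857
t 0.52 tcp [365.3984 434.8387 215.7889] yaw 48.0 tilt [-0.04 -0.  ] F [ 0.9 -0.  -0.1] M [-0.01 -0.01 -0.08] w 85.7
world d mm [ 116.6016 -331.8387  -35.7889] dyaw -30.897231058290945 -> tool y turn 30.897231058290945
0 3.09 0 -16.9 3.6 -30.9
0 3.09 0 -15.2 3.6 -31.7
0 3.09 0 -13.4 3.6 -32.5
0 3.09 0 -11.7 3.6 -33.2
0 3.09 0 -9.9 3.6 -33.8
0 3.09 0 -8.0 3.6 -34.2
0 3.09 0 -6.2 3.6 -34.6
0 3.09 0 -4.3 3.6 -34.9
0 3.09 0 -2.4 3.6 -35.1
0 3.09 0 -0.5 3.6 -35.2
```

```bash
python3 -m jog '0 3.1 0 -17 3.6 -31 1;0 3.1 0 -15 3.6 -32 1;0 3.1 0 -13.5 3.6 -32.5 1;0 3.1 0 -12 3.6 -33 1;0 3.1 0 -10 3.6 -34 1' >/dev/null; python3 -m jog '0 3.1 0 -8 3.6 -34 1;0 3.1 0 -6 3.6 -34.5 1;0 3.1 0 -4 3.6 -35 1;0 3.1 0 -2.5 3.6 -35 1;0 3 0 -0.5 3.6 -35 1'
python3 - <<'E'
from h import *
o,Rm=st()
f=imaging.grab_frame("wrist"); f["tcp"]=o["tcp_pos"]; f["R"]=Rm
pickle.dump(f,open("w1.pkl","wb")); print(f["fx"],f["hand_eye"]); cv2.imwrite("pics/w1.png",f["color"][:,:,::-1])
E
```

```text
clock: 1.35
tcp_pos: [0.4824, 0.1034, 0.1801]
orientation: [-1.558, -0.234, 0.234]
contact_force: [0.3, 0.7, -0.3]
grip_width: 0.0855
t 1.35 tcp [482.4394 103.4342 180.0782] yaw 17.1 tilt [-0.01  0.01] F [ 0.3  0.7 -0.3] M [-0.01 -0.07 -0.03] w 85.5
306.27465030257974 [[ 1.     -0.0007 -0.0007  0.0011]
 [-0.0004  0.3148 -0.9492 -0.143 ]
 [ 0.0008  0.9492  0.3148  0.0804]
 [ 0.      0.      0.      1.    ]]
```

View pics/w1.png

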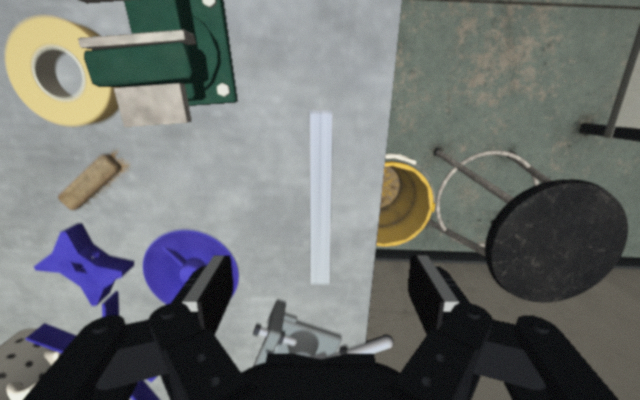

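Run:
```python
from h import *
f=pickle.load(open("w1.pkl","rb"))
T=np.eye(4); T[:3,:3]=f["R"]; T[:3,3]=f["tcp"]
w=cloud(f,T@f["hand_eye"]); 
m=np.zeros((400,640),bool); m[105:290,295:345]=1
m&=(w[...,2]>0.014)&(w[...,2]<0.03)
p=w[m]; print(len(p),p.mean(0),np.median(p[:,2])); print(cv2.minAreaRect(p[:,:2].astype(np.float32)*1000))
print("bench",np.nanmedian(w[250:290,250:290,2]))
# fit from direct rays at z=.022 corners
A=T@f["hand_eye"]
def ray(u,v,z):
    d=A[:3,:3]@np.array([(u-f["cx"])/f["fx"],-(v-f["cy"])/f["fy"],-1]); c=A[:3,3]; return c+d*(z-c[2])/d[2]
for q in [(310,112),(332,112),(310,284),(330,284)]: print(ray(*q,.022))
plan([.482,.103,.06],17.1,5)
```

```text
3654 [0.4891 0.0873 0.0223] 0.02230933411853006
((491.77276611328125, 78.51763153076172), (22.00082015991211, 189.3146514892578), 17.01846694946289)
bench 0.0003661247897815967
[0.4552 0.1634 0.022 ]
[0.4751 0.1695 0.022 ]
[ 0.5093 -0.0186  0.022 ]
[ 0.5311 -0.0118  0.022 ]
t 1.4 tcp [484.1263  95.7406 179.7576] yaw 16.44 tilt [-0.03 -0.21] F [ 2.  -6.8 -1.1] M [-0.34 -0.15 -0.05] w 85.3
world d mm [  -2.1263    7.2594 -119.7576] dyaw 0.6636667898350337 -> tool y turn -0.6636667898350337
0 -0.13 0 0.0 24.0 1.5
0 -0.13 0 0.0 24.0 1.5
0 -0.13 0 0.0 24.0 1.5
0 -0.13 0 0.0 24.0 1.5
0 -0.13 0 0.0 24.0 1.5
```

```bash
python3 -m jog '0 0 0 0 15 0 1;0 0 0 0 15 0 1;0 0 0 0 15 0 1;0 0 0 0 0 0 1;0 0 0 0 0 0 1'; python3 -c "
from h import *
plan([.4837,.1025,.06],17.05,5)"
```

```text
clock: 1.82
tcp_pos: [0.4817, 0.105, 0.1348]
orientation: [-1.558, -0.235, 0.238]
contact_force: [0.2, 0.4, 1.1]
grip_width: 0.0852
t 1.82 tcp [481.7008 105.0477 134.8148] yaw 17.25 tilt [-0.12 -0.02] F [0.2 0.4 1.1] M [ 0.01 -0.03 -0.03] w 85.2
world d mm [  1.9992  -2.5477 -74.8148] dyaw -0.19906657333163072 -> tool y turn 0.19906657333163072
0 0.04 0 0.2 15.0 -0.6
0 0.04 0 0.2 15.0 -0.6
0 0.04 0 0.2 15.0 -0.6
0 0.04 0 0.2 15.0 -0.6
0 0.04 0 0.2 15.0 -0.6
```

```bash
python3 -m jog '0 0.1 0 1 25 -1 1;0 0.1 0 1 25 -1 1;0 0 0 0 25 -0.5 1;0 0 0 0 25 0 1;0 0 0 0 15 0 1' >/dev/null;  python3 -m jog '0 0 0 0 8 0 1;0 0 0 0 4 0 1;0 0 0 0 0 0 1;0 0 0 0 0 0 1;0 0 0 0 0 0 1'; python3 -c "
from h import *
plan([.4837,.1025,.004],17.05,1)"
```

```text
clock: 2.65
tcp_pos: [0.486, 0.1037, 0.0094]
orientation: [-1.558, -0.235, 0.232]
contact_force: [0.7, 0.8, 0.6]
grip_width: 0.0859
t 2.65 tcp [485.9949 103.6763   9.4169] yaw 17.04 tilt [0.12 0.01] F [0.7 0.8 0.6] M [-0.01 -0.01  0.02] w 85.9
world d mm [-2.2949 -1.1763 -5.4169] dyaw 0.011436355740286229 -> tool y turn -0.011436355740286229
0 -0.01 0 -2.5 5.4 -0.5
```

```bash
python3 -m jog '0 0 0 -2.5 5 -0.5 1;0 0 0 0 1 0 1;0 0 0 0 0 0 0.5;0 0 0 0 0 0 0.2;0 0 0 0 0 0 0' 90;python3 -m jog '0 0 0 0 0 0 0;0 0 0 0 0 0 0;0 0 0 0 0 0 0;0 0 0 0 0 0 0;0 0 0 0 0 0 0'; python3 -c "
from h import *
st()"
```

```text
clock: 3.07
tcp_pos: [0.4829, 0.1022, 0.0024]
orientation: [-1.558, -0.234, 0.233]
contact_force: [0.1, 0.4, 0.0]
grip_width: 0.0514
clock: 3.48
tcp_pos: [0.483, 0.1022, 0.0027]
orientation: [-1.558, -0.233, 0.233]
contact_force: [-1.4, 0.1, 5.1]
grip_width: 0.02
t 3.48 tcp [482.9744 102.1958   2.6803] yaw 17.03 tilt [0.02 0.01] F [-1.4  0.1  5.1] M [-0.12  0.23  0.03] w 20.0
```

```bash
python3 -m jog '0 0 0 0 -10 0 0;0 0 0 0 -20 0 0;0 0 0 0 -30 0 0;0 0 0 0 -20 0 0;0 0 0 0 0 0 0' ;python3 -m jog '0 0 0 0 0 0 0;0 0 0 0 0 0 0;0 0 0 0 0 0 0;0 0 0 0 0 0 0;0 0 0 0 0 0 0'
python3 - <<'E'
from h import *
o,Rm=st()
f=imaging.grab_frame("wrist"); f["tcp"]=o["tcp_pos"]; f["R"]=Rm
pickle.dump(f,open("w2.pkl","wb")); cv2.imwrite("pics/w2.png",f["color"][:,:,::-1])
f=imaging.grab_frame("top"); 
pickle.dump(f,open("top2.pkl","wb")); cv2.imwrite("pics/top2.png",cv2.resize(f["color"][130:280,160:460,::-1],None,fx=2.6,fy=2.6,interpolation=cv2.INTER_CUBIC))
E
```

```text
clock: 3.9
tcp_pos: [0.4851, 0.1027, 0.0861]
orientation: [-1.557, -0.238, 0.228]
contact_force: [1.3, 0.9, -3.6]
grip_width: 0.0206
clock: 4.32
tcp_pos: [0.4822, 0.1019, 0.0814]
orientation: [-1.559, -0.232, 0.235]
contact_force: [0.4, -0.7, -2.7]
grip_width: 0.0203
t 4.32 tcp [482.1653 101.9059  81.3985] yaw 17.04 tilt [-0.11 -0.01] F [ 0.4 -0.7 -2.7] M [ 0.06 -0.02  0.  ] w 20.3
```

View pics/w2.png

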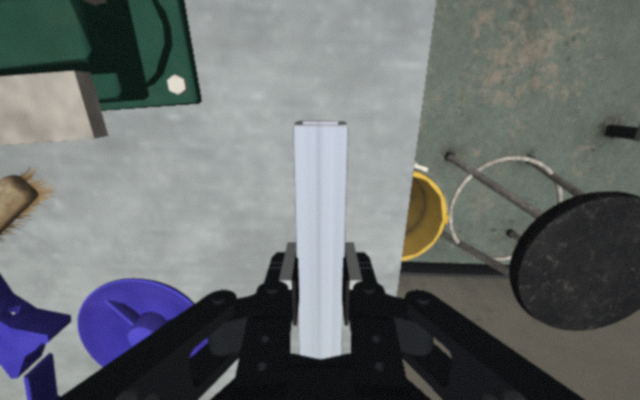

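View pics/top2.png

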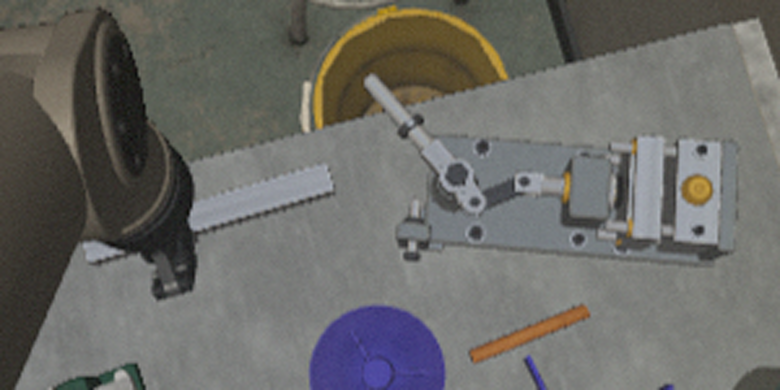

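```bash
cat >> h.py <<'E'
def rect(f,z,x0,x1,y0,y1,s=0.0005):
    # rectified picture: column = (y1-y)/s (world y grows left), row=(x1-x)/s
    W=int((y1-y0)/s);H=int((x1-x0)/s)
    v,u=np.mgrid[0:H,0:W]; X=x1-v*s; Y=y1-u*s
    p=np.stack([X,Y,np.full_like(X,z),np.ones_like(X)],-1)@f["world_to_cam"].T
    mu=(f["cx"]+f["fx"]*p[...,0]/-p[...,2]).astype(np.float32); mv=(f["cy"]-f["fy"]*p[...,1]/-p[...,2]).astype(np.float32)
    return cv2.remap(f["color"],mu,mv,cv2.INTER_CUBIC)
E
python3 - <<'E'
from h import *
f=pickle.load(open("top2.pkl","rb"))
im=rect(f,.055,.48,.64,-.16,0.04,.00025); cv2.imwrite("pics/rect2.png",im[:,:,::-1])
w=cloud(f); M=np.linalg.inv(f["world_to_cam"]); print("cam",M[:3,3])
m=(w[...,2]>.09)&(w[...,2]<.115); m[:200]=m[:200]; 
mm=np.zeros_like(m); mm[190:222,235:290]=1; p=w[m&mm]; print(len(p),p.mean(0)); 
A=np.c_[p[:,:2],np.ones(len(p))]; k=np.linalg.lstsq(A,p[:,2],rcond=None)[0]; d=np.array([.293,-.956]); print("pitch slope",k[:2]@d, "z pred near end / at tcp",[k@[*(np.array([.4822,.1019])+s*d),1] for s in (0.05,.12,0)])
E
```

```text
cam [ 0.3565 -0.0826  0.9069]
656 [0.5011 0.0372 0.1007]
pitch slope -0.001832981340100747 z pred near end / at tcp [np.float64(0.10080711638581527), np.float64(0.10067880769200824), np.float64(0.10089876545282031)]
```

View pics/rect2.png

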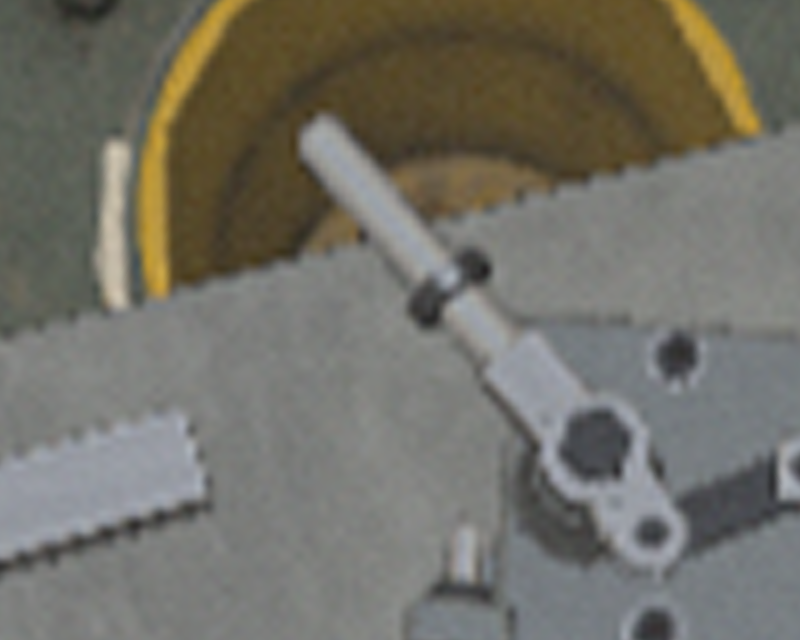

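```bash
cat >> h.py <<'E'
def axisfit(f,z,P,ang,s0,s1,half,off=0.012,step=0.0002):
    """mean edges of a bright bar along the line from P at ang; returns mid offset at several s"""
    a=np.radians(ang); d=np.array([np.cos(a),np.sin(a)]); n=np.array([-d[1],d[0]])
    S=np.linspace(s0,s1,9); t=np.arange(-half-off,half+off,step); g=cv2.cvtColor(f["color"],cv2.COLOR_RGB2GRAY).astype(np.float32)
    g=cv2.GaussianBlur(g,(0,0),0.6); out=[]
    for s in S:
        q=P+d*s+t[:,None]*n
        p=np.c_[q,np.full(len(q),z),np.ones(len(q))]@f["world_to_cam"].T
        mu=(f["cx"]+f["fx"]*p[:,0]/-p[:,2]).astype(np.float32); mv=(f["cy"]-f["fy"]*p[:,1]/-p[:,2]).astype(np.float32)
        pr=cv2.remap(g,mu[None],mv[None],cv2.INTER_CUBIC)[0]; gr=np.gradient(pr)
        l=(t<-half+off)&(t>-half-off); rr=(t>half-off)&(t<half+off)
        def cen(mask,sg):
            w=np.clip(sg*gr,0,None)*mask; k=w.argmax(); ww=w*(abs(t-t[k])<.003); return (ww*t).sum()/ww.sum()
        out.append((s,cen(l,1),cen(rr,-1)))
    o=np.array(out); mid=(o[:,1]+o[:,2])/2; k=np.polyfit(o[:,0],mid,1)
    print("width mm",np.round((o[:,2]-o[:,1])*1000,1),"mid",np.round(mid*1000,2)); print("angle",ang+np.degrees(np.arctan(k[0])),"offset at s=0",k[1]*1000)
    return k
E
python3 - <<'E'
from h import *
P=np.array([.5249,-.1081])
for n in ("top0","top2"):
    f=pickle.load(open(n+".pkl","rb")); axisfit(f,.055,P,40.3,.073,.1,.007,.005)
E
```

```text
width mm [10.   9.9 10.6 10.4 11.  11.5 13.  11.2 11. ] mid [-0.56 -0.59 -0.1  -0.27 -0.28 -0.4   0.18 -0.2  -0.25]
angle 41.102018943190075 offset at s=0 -1.4866828486615515
width mm [ 9.9 10.  10.5 10.4 10.8 11.5 12.6 12.1 11. ] mid [-0.55 -0.61 -0.09 -0.28 -0.38 -0.38  0.03  0.18 -0.25]
angle 41.352197272920165 offset at s=0 -1.8477685685855136
```

```bash
python3 -c "
from h import *
plan([.7194,.0568,.08],-49.7,12)"
```

```text
t 4.42 tcp [482.4658 101.9554  81.7012] yaw 17.03 tilt [-0.07 -0.01] F [ 0.  -0.8 -3.3] M [0.04 0.04 0.01] w 20.2
world d mm [236.9342 -45.1554  -1.7012] dyaw -66.73356726475423 -> tool y turn 66.73356726475423
0 5.56 0 17.8 0.1 -9.4
0 5.56 0 18.6 0.1 -7.6
0 5.56 0 19.3 0.1 -5.8
0 5.56 0 19.7 0.1 -3.9
0 5.56 0 20.0 0.1 -2.0
0 5.56 0 20.1 0.1 -0.0
0 5.56 0 20.0 0.1 1.9
0 5.56 0 19.7 0.1 3.9
0 5.56 0 19.3 0.1 5.8
0 5.56 0 18.6 0.1 7.6
0 5.56 0 17.8 0.1 9.4
0 5.56 0 16.8 0.1 11.0
```

```bash
python3 -m jog '0 5.6 0 18 0 -9 0;0 5.6 0 18.5 0 -7.5 0;0 5.6 0 19 0 -6 0;0 5.6 0 20 0 -4 0;0 5.6 0 20 0 -2 0' ;python3 -m jog '0 5.5 0 20 0 0 0;0 5.5 0 20 0 2 0;0 5.5 0 20 0 4 0;0 5.5 0 19.5 0 6 0;0 5.5 0 18.5 0 7.5 0';python3 -m jog '0 5.5 0 18 0 9.5 0;0 5.5 0 17 0 11 0;0 0 0 0 0 0 0;0 0 0 0 0 0 0;0 0 0 0 0 0 0'; python3 -c "
from h import *
plan([.7194,.0568,.08],-49.7,1)"
```

```text
clock: 4.83
tcp_pos: [0.5823, 0.0831, 0.0819]
orientation: [-1.565, 0.154, -0.153]
contact_force: [0.7, 0.6, -1.8]
grip_width: 0.0203
clock: 5.25
tcp_pos: [0.6813, 0.0646, 0.0816]
orientation: [-1.506, 0.529, -0.528]
contact_force: [0.4, -0.4, -2.5]
grip_width: 0.0201
clock: 5.67
tcp_pos: [0.7195, 0.057, 0.0814]
orientation: [-1.465, 0.675, -0.672]
contact_force: [-0.7, -0.6, -3.2]
grip_width: 0.0201
t 5.67 tcp [719.4614  57.032   81.3725] yaw -49.38 tilt [-0.07 -0.09] F [-0.7 -0.6 -3.2] M [ 0.05 -0.   -0.04] w 20.1
world d mm [-0.0614 -0.232  -1.3725] dyaw -0.319824722667006 -> tool y turn 0.319824722667006
0 0.32 0 0.1 1.4 -0.2
```

```bash
python3 -m jog '0 0.3 0 0 15 0 0;0 0 0 0 15 0 0;0 0 0 0 5 0 0;0 0 0 0 0 0 0;0 0 0 0 0 0 0' ;python3 -m jog '0 0 0 0 0 0 0;0 0 0 0 0 0 0;0 0 0 0 0 0 0;0 0 0 0 0 0 0;0 0 0 0 0 0 0'
python3 - <<'E'
from h import *
plan([.7194,.0568,.0467],-49.7,1)
f=imaging.grab_frame("top"); 
pickle.dump(f,open("top3.pkl","wb"))
cv2.imwrite("pics/rect3.png",rect(f,.055,.52,.68,-.12,.08,.00025)[:,:,::-1])
E
```

```text
clock: 6.08
tcp_pos: [0.7197, 0.057, 0.0463]
orientation: [-1.463, 0.679, -0.677]
contact_force: [0.3, -0.1, -2.5]
grip_width: 0.0203
clock: 6.5
tcp_pos: [0.7207, 0.057, 0.0477]
orientation: [-1.462, 0.678, -0.678]
contact_force: [0.4, 0.8, -2.9]
grip_width: 0.0203
t 6.5 tcp [720.7469  56.9559  47.654 ] yaw -49.76 tilt [0.01 0.03] F [ 0.4  0.8 -2.9] M [ 0.06 -0.05 -0.01] w 20.3
world d mm [-1.3469 -0.1559 -0.954 ] dyaw 0.05972404211647161 -> tool y turn -0.05972404211647161
0 -0.06 0 -0.8 1.0 -1.1
```

View pics/rect3.png

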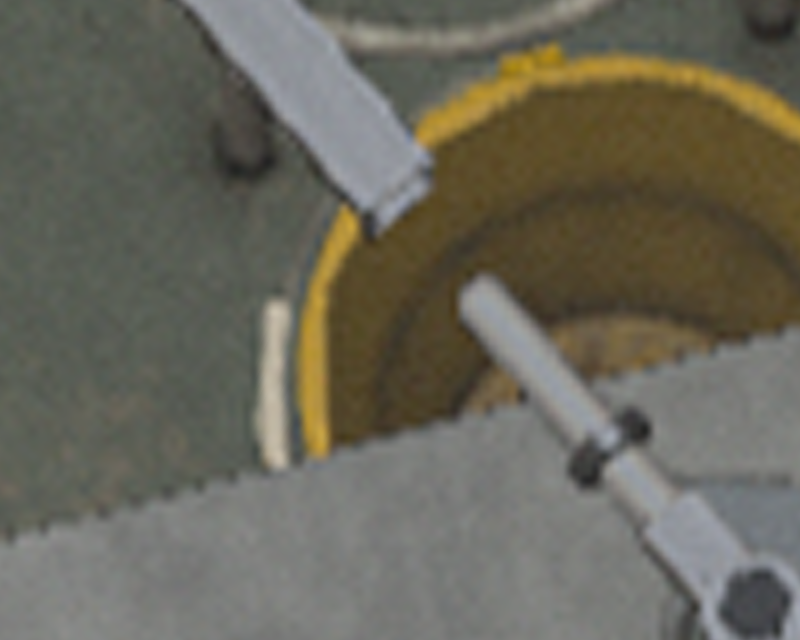

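Run:
```python
from h import *
P=np.array([.5249,-.1081])
f=pickle.load(open("top3.pkl","rb"))
print("tube z66");k=axisfit(f,.0665,P,40.3,.15,.2,.011,.006)
print("tube z55");axisfit(f,.0555,P,40.3,.15,.2,.011,.006)
print("bar");axisfit(f,.055,P,40.3,.07,.105,.007,.006)
w=cloud(f); 
d=np.array([np.cos(np.radians(40.3)),np.sin(np.radians(40.3))])
for s in (.145,.16,.175,.19,.205):
    q=np.r_[P+d*s,.066,1]@f["world_to_cam"].T; u=int(round(f["cx"]+f["fx"]*q[0]/-q[2])); v=int(round(f["cy"]-f["fy"]*q[1]/-q[2])); print(s,np.median(w[v-1:v+2,u-1:u+2,2]))
o,Rm=st(); rel=o["tcp_pos"][:2]-P; n=np.array([-d[1],d[0]]); print("tcp lat",rel@n*1000,"along",rel@d*1000)
```

```text
tube z66
width mm [21.6 22.  21.5 22.  22.9 22.1 21.6 21.5 21.5] mid [-0.7  -1.37 -1.25 -0.32 -1.66 -1.65 -0.73 -1.11 -1.6 ]
angle 39.82478927556188 offset at s=0 0.2976488261208999
tube z55
width mm [21.  22.3 22.  21.6 22.1 23.1 21.8 22.2 22.1] mid [-2.2  -2.83 -3.05 -2.57 -2.29 -3.49 -2.83 -2.64 -3.17]
angle 39.72703703175792 offset at s=0 -1.0353823673787863
bar
width mm [ 9.4  9.8 10.5 10.3 10.7 11.9 11.7 11.6 11. ] mid [-0.27 -0.87  0.01 -0.29 -0.85  0.3  -0.25 -0.18  0.13]
angle 41.11320733316773 offset at s=0 -1.4943652016055007
0.145 0.06579732556751572
0.16 0.06673661089323135
0.175 0.06723816422260076
0.19 0.06713536247414442
0.205 0.06628210041164984
t 6.55 tcp [720.6491  56.9768  47.5576] yaw -49.76 tilt [0.01 0.02] F [ 0.2 -0.1 -2.4] M [ 0.06 -0.09  0.01] w 20.4
tcp lat -0.7097070635153635 along 256.061613691133
```

```bash
python3 -m jog '0 0 0 -0.9 0.8 -4 0;0 0 0 0 0 -5 0;0 0 0 0 0 -5 0;0 0 0 0 0 -4 0;0 0 0 0 0 0 0' ;python3 -m jog '0 0 0 0 0 -2 0;0 0 0 0 0 -2 0;0 0 0 0 0 -2 0;0 0 0 0 0 -2 0;0 0 0 0 0 -2 0'
python3 - <<'E'
from h import *
f=imaging.grab_frame("top"); 
st()
pickle.dump(f,open("top4.pkl","wb"))
cv2.imwrite("pics/rect4.png",rect(f,.055,.52,.68,-.12,.08,.00025)[:,:,::-1])
E
```

```text
clock: 6.97
tcp_pos: [0.7052, 0.0445, 0.0466]
orientation: [-1.463, 0.68, -0.679]
contact_force: [0.1, -0.4, -2.3]
grip_width: 0.02
clock: 7.38
tcp_pos: [0.6985, 0.0395, 0.0465]
orientation: [-1.462, 0.678, -0.678]
contact_force: [0.0, -0.2, -2.8]
grip_width: 0.0203
t 7.43 tcp [698.0933  39.0099  46.4467] yaw -49.78 tilt [-0.01 -0.03] F [ 1.3 -0.9 -2.9] M [ 0.02 -0.03 -0.  ] w 20.0
```

View pics/rect4.png

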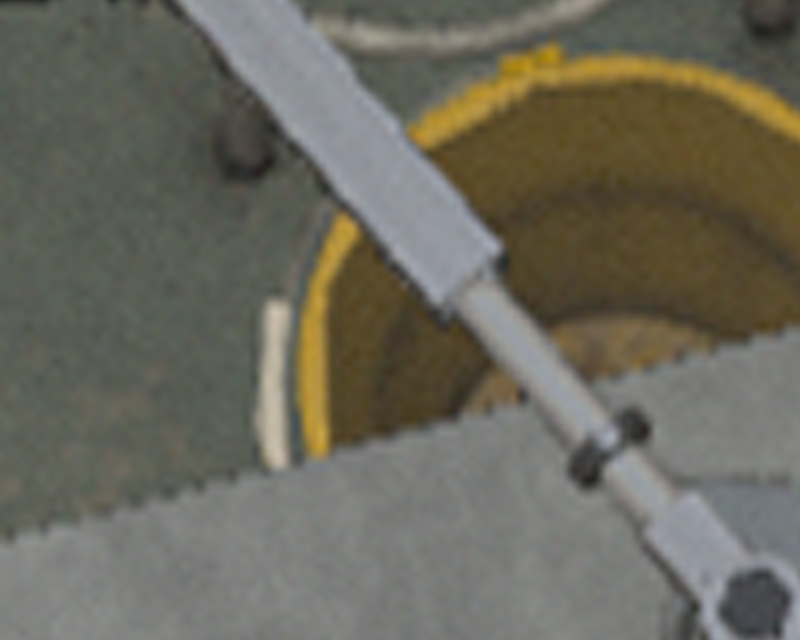

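```bash
for i in 1; do python3 -m jog '0 0 0 0 0 -2 0;0 0 0 0 0 -2 0;0 0 0 0 0 -2 0;0 0 0 0 0 -2 0;0 0 0 0 0 -2 0'; python3 -c "
from h import *
st()"; done
```

```text
clock: 7.85
tcp_pos: [0.6908, 0.0329, 0.0465]
orientation: [-1.462, 0.678, -0.678]
contact_force: [0.3, 1.2, -2.9]
grip_width: 0.0201
t 7.85 tcp [690.7627  32.9073  46.5042] yaw -49.76 tilt [-0. -0.] F [ 0.3  1.2 -2.9] M [ 0.07 -0.01 -0.02] w 20.1
```

```bash
python3 -m jog '0 0 0 0 0 -1.5 0;0 0 0 0 0 -1.5 0;0 0 0 0 0 -1.5 0;0 0 0 0 0 -1.5 0;0 0 0 0 0 -1.5 0'; python3 -c "
from h import *
st()"
```

```text
clock: 8.27
tcp_pos: [0.6852, 0.0281, 0.0465]
orientation: [-1.462, 0.678, -0.678]
contact_force: [1.1, 1.3, -2.8]
grip_width: 0.02
t 8.27 tcp [685.1537  28.1469  46.5168] yaw -49.76 tilt [0. 0.] F [ 1.1  1.3 -2.8] M [ 0.08 -0.09 -0.03] w 20.0
```

```bash
python3 -m jog '0 0 0 0 0 -2 0;0 0 0 0 0 -2 0;0 0 0 0 0 -2 0;0 0 0 0 0 -2 0;0 0 0 0 0 -2 0'; python3 -c "
from h import *
st()"
```

```text
clock: 8.68
tcp_pos: [0.6774, 0.0216, 0.0465]
orientation: [-1.462, 0.678, -0.678]
contact_force: [0.2, -0.1, -3.1]
grip_width: 0.02
t 8.68 tcp [677.4124  21.6073  46.4992] yaw -49.76 tilt [-0.  0.] F [ 0.2 -0.1 -3.1] M [0.01 0.02 0.02] w 20.0
```

```bash
python3 -m jog '0 0 0 0 0 -1.5 0;0 0 0 0 0 -1 0;0 0 0 0 0 -1 0;0 0 0 0 0 -1 0;0 0 0 0 0 0 0'
python3 - <<'E'
from h import *
st()
f=imaging.grab_frame("top"); 
cv2.imwrite("pics/rect5.png",rect(f,.055,.52,.68,-.12,.08,.00025)[:,:,::-1])
E
```

```text
clock: 9.1
tcp_pos: [0.674, 0.0187, 0.0465]
orientation: [-1.462, 0.678, -0.678]
contact_force: [-0.1, -1.1, -2.4]
grip_width: 0.02
t 9.1 tcp [673.9942  18.6945  46.4972] yaw -49.77 tilt [-0.   -0.01] F [-0.1 -1.1 -2.4] M [ 0.04 -0.04 -0.02] w 20.0
```

View pics/rect5.png

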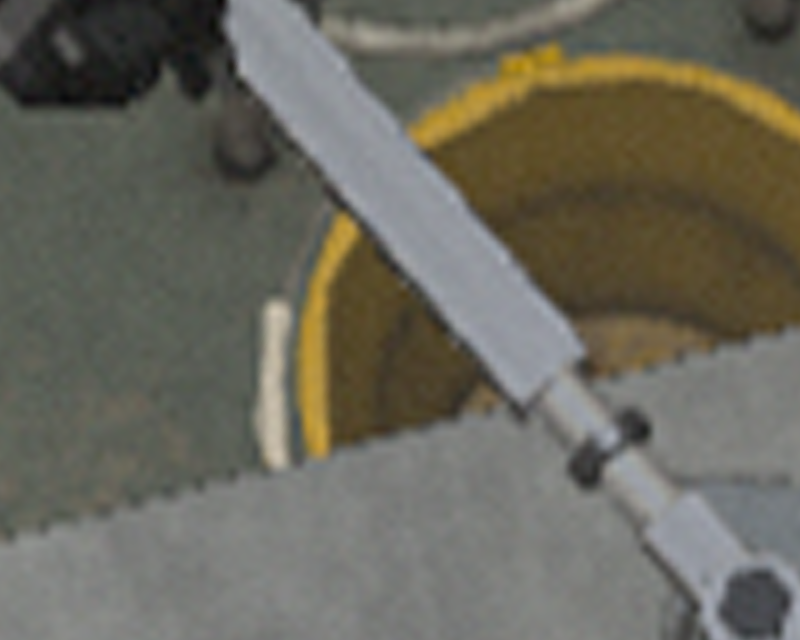

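```bash
python3 -m jog '0 0 0 0 0 -1.5 0;0 0 0 0 0 -2 0;0 0 0 0 0 -2 0;0 0 0 0 0 -1.5 0;0 0 0 0 0 -0.5 0'; python3 -c "
from h import *
st()"
```

```text
clock: 9.57
tcp_pos: [0.6681, 0.0136, 0.0465]
orientation: [-1.462, 0.679, -0.678]
contact_force: [-0.4, -0.6, -3.3]
grip_width: 0.0197
t 9.57 tcp [668.1224  13.5944  46.5176] yaw -49.78 tilt [-0.   -0.01] F [-0.4 -0.6 -3.3] M [ 0.03 -0.09 -0.06] w 19.7
```

```bash
python3 -m jog '0 0 0 0 0 -0.5 0;0 0 0 0 0 -0.5 0;0 0 0 0 0 -0.5 0;0 0 0 0 0 -0.5 0;0 0 0 0 0 0 0'; python3 -c "
from h import *
st()"
```

```text
clock: 9.98
tcp_pos: [0.6668, 0.0126, 0.0465]
orientation: [-1.462, 0.678, -0.678]
contact_force: [0.0, -0.8, -2.9]
grip_width: 0.0201
t 9.98 tcp [666.8323  12.6392  46.4785] yaw -49.76 tilt [-0. -0.] F [ 0.  -0.8 -2.9] M [ 0.05 -0.01  0.04] w 20.1
```

```bash
for i in 1; do python3 -m jog '0 0 0 0 0 -0.4 0;0 0 0 0 0 -0.4 0;0 0 0 0 0 -0.4 0;0 0 0 0 0 -0.4 0;0 0 0 0 0 0 0'; done; python3 -c "
from h import *
st()"
```

```text
clock: 10.4
tcp_pos: [0.6656, 0.0116, 0.0465]
orientation: [-1.462, 0.678, -0.678]
contact_force: [-0.4, -0.1, -2.1]
grip_width: 0.02
t 10.4 tcp [665.576   11.5628  46.4946] yaw -49.77 tilt [-0. -0.] F [-0.4 -0.1 -2.1] M [ 0.14 -0.04 -0.01] w 20.0
```

```bash
python3 -m jog '0 0 0 0 0 -0.4 0;0 0 0 0 0 -0.4 0;0 0 0 0 0 -0.3 0;0 0 0 0 0 0 0;0 0 0 0 0 0 0'; python3 -c "
from h import *
st()"
```

```text
clock: 10.82
tcp_pos: [0.6648, 0.011, 0.0465]
orientation: [-1.462, 0.678, -0.678]
contact_force: [-0.5, -0.7, -2.8]
grip_width: 0.0198
t 10.82 tcp [664.8303  10.9897  46.4853] yaw -49.76 tilt [-0.  0.] F [-0.5 -0.7 -2.8] M [ 0.06 -0.02 -0.02] w 19.8
```

```bash
python3 -m jog '0 0 0 0 0 -0.4 0;0 0 0 0 0 -0.4 0;0 0 0 0 0 -0.3 0;0 0 0 0 0 0 0;0 0 0 0 0 0 0'; python3 -c "
from h import *
st()"
```

```text
clock: 11.23
tcp_pos: [0.664, 0.0102, 0.0465]
orientation: [-1.462, 0.678, -0.678]
contact_force: [0.6, -1.1, -2.3]
grip_width: 0.0198
t 11.23 tcp [663.9826  10.2336  46.5098] yaw -49.76 tilt [-0.  0.] F [ 0.6 -1.1 -2.3] M [ 0.08 -0.08  0.01] w 19.8
```

```bash
python3 -m jog '0 0 0 0 0 -0.4 0;0 0 0 0 0 -0.4 0;0 0 0 0 0 -0.3 0;0 0 0 0 0 0 0;0 0 0 0 0 0 0'; python3 -c "
from h import *
st()"
```

```text
clock: 11.65
tcp_pos: [0.6631, 0.0095, 0.0465]
orientation: [-1.462, 0.678, -0.678]
contact_force: [0.2, 0.1, -3.1]
grip_width: 0.0199
t 11.65 tcp [663.1472   9.5493  46.4974] yaw -49.76 tilt [-0.  0.] F [ 0.2  0.1 -3.1] M [ 0.04 -0.06  0.02] w 19.9
```

```bash
python3 -m jog '0 0 0 0 0 -0.4 0;0 0 0 0 0 -0.4 0;0 0 0 0 0 -0.3 0;0 0 0 0 0 0 0;0 0 0 0 0 0 0'; python3 -c "
from h import *
st()"
```

```text
clock: 12.07
tcp_pos: [0.6623, 0.0088, 0.0465]
orientation: [-1.462, 0.678, -0.678]
contact_force: [-0.1, 0.2, -3.7]
grip_width: 0.0199
t 12.07 tcp [662.2696   8.7774  46.4676] yaw -49.77 tilt [-0. -0.] F [-0.1  0.2 -3.7] M [ 0.04 -0.11 -0.  ] w 19.9
```

```bash
python3 -m jog '0 0 0 0 0 -0.4 0;0 0 0 0 0 -0.4 0;0 0 0 0 0 -0.3 0;0 0 0 0 0 0 0;0 0 0 0 0 0 0'
python3 - <<'E'
from h import *
st()
f=imaging.grab_frame("top"); 
cv2.imwrite("pics/rect6.png",rect(f,.060,.52,.60,-.12,-.02,.000125)[:,:,::-1])
E
```

```text
clock: 12.48
tcp_pos: [0.6614, 0.0081, 0.0465]
orientation: [-1.462, 0.678, -0.678]
contact_force: [-0.2, 0.2, -3.8]
grip_width: 0.02
t 12.48 tcp [661.4432   8.1238  46.4944] yaw -49.76 tilt [-0.  0.] F [-0.2  0.2 -3.8] M [ 0.05 -0.07  0.01] w 20.0
```

View pics/rect6.png

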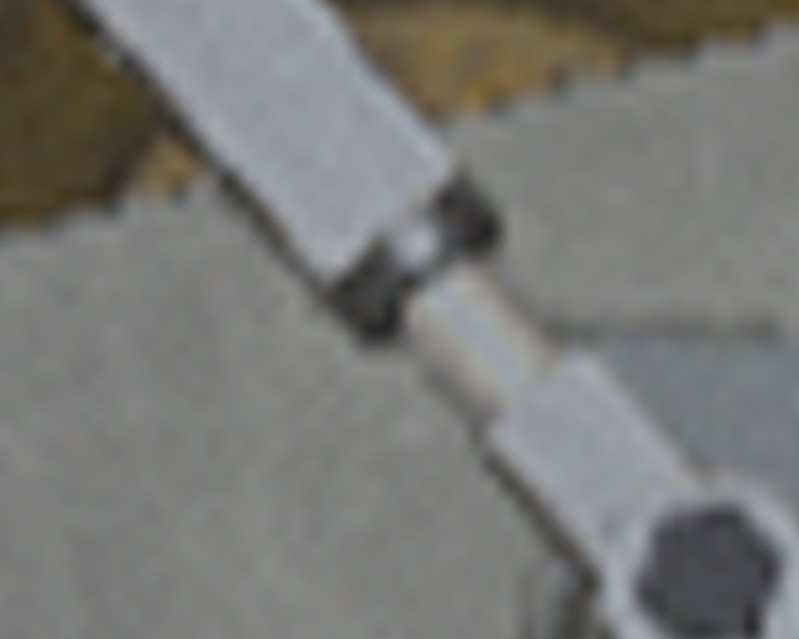

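```bash
python3 -m jog '0 0 0 0 0 -0.4 0;0 0 0 0 0 -0.3 0;0 0 0 0 0 0 0;0 0 0 0 0 0 0;0 0 0 0 0 0 0'; python3 -c "
from h import *
st()"
```

```text
clock: 12.95
tcp_pos: [0.661, 0.0078, 0.0465]
orientation: [-1.462, 0.678, -0.678]
contact_force: [0.5, 0.8, -3.5]
grip_width: 0.0204
t 12.95 tcp [661.0462   7.7903  46.5192] yaw -49.76 tilt [0.   0.01] F [ 0.5  0.8 -3.5] M [ 0.19 -0.18  0.01] w 20.4
```

```bash
python3 -m jog '0 0 0 0 0 -0.4 0;0 0 0 0 0 -0.3 0;0 0 0 0 0 0 0;0 0 0 0 0 0 0;0 0 0 0 0 0 0'; python3 -c "
from h import *
st()"
```

```text
clock: 13.37
tcp_pos: [0.661, 0.0077, 0.0467]
orientation: [-1.461, 0.677, -0.678]
contact_force: [1.8, 2.5, -2.6]
grip_width: 0.0206
t 13.37 tcp [660.9681   7.7461  46.7078] yaw -49.74 tilt [0.02 0.07] F [ 1.8  2.5 -2.6] M [ 0.56 -0.73  0.02] w 20.6
```

```bash
python3 -m jog '0 0 0 0 0 -0.5 0;0 0 0 0 0 0 0;0 0 0 0 0 0 0;0 0 0 0 0 0 0;0 0 0 0 0 0 0'; python3 -c "
from h import *
st()"
```

```text
clock: 13.78
tcp_pos: [0.6609, 0.0078, 0.0468]
orientation: [-1.461, 0.676, -0.678]
contact_force: [4.2, 3.7, -2.5]
grip_width: 0.0201
t 13.78 tcp [660.9338   7.7755  46.793 ] yaw -49.72 tilt [0.03 0.11] F [ 4.2  3.7 -2.5] M [ 0.76 -0.93  0.06] w 20.1
```

```bash
cat >> h.py <<'E'
P=np.array([.5249,-.1081])
def pol():
    o,Rm=st(); rel=o["tcp_pos"][:2]-P; th=np.arctan2(rel[1],rel[0]); d=np.array([np.cos(th),np.sin(th)]); n=np.array([-d[1],d[0]])
    yaw=np.degrees(np.arctan2(Rm[1,0],Rm[0,0])); F=o["contact_force"][:2]
    print("r",round(np.hypot(*rel)*1000,2),"theta",round(np.degrees(th),2),"yaw+90",round(yaw+90,2),"F radial",round(F@d,1),"F tang(+=ccw)",round(F@n,1),"Mz",round(o["moment"][2],2))
    return o,np.degrees(th),yaw+90
def arc(th1,n,Rr,z=.0467):
    o,th,ty=pol()
    # from the measured pose to P+Rr(cos,sin), yaw th1-90, n rows, rows' shifts in axes before the turn
    p=o["tcp_pos"][:2].copy(); r0=np.hypot(*(p-P)); a=ty
    for i in range(1,n+1):
        t=np.radians(th+(th1-th)*i/n); rr=r0+(Rr-r0)*i/n; q=P+rr*np.array([np.cos(t),np.sin(t)])
        A=np.radians(a-90); dp=(q-p)*1000
        print(f"0 {-(th1-ty)/n:.2f} 0 {dp@[np.cos(A),np.sin(A)]:.2f} {(o['tcp_pos'][2]-z)*1000/n:.2f} {dp@[-np.sin(A),np.cos(A)]:.2f} 0")
        p=q; a+=(th1-ty)/n
E
python3 -m jog '0 0 0 0 0 1 0;0 0 0 0 0 1 0;0 0 0 0 0 1 0;0 0 0 0 0 1 0;0 0 0 0 0 0 0'; python3 -c "
from h import *
arc(50.2,5,.181)"
```

```text
clock: 14.2
tcp_pos: [0.6626, 0.009, 0.0462]
orientation: [-1.463, 0.679, -0.678]
contact_force: [0.7, 0.2, -2.0]
grip_width: 0.0201
t 14.2 tcp [662.6023   9.0494  46.2169] yaw -49.79 tilt [-0.02 -0.06] F [ 0.7  0.2 -2. ] M [ 0.08 -0.01  0.05] w 20.1
r 180.79 theta 40.39 yaw+90 40.21 F radial 0.7 F tang(+=ccw) -0.3 Mz 0.05
0 -2.00 0 -6.19 -0.10 -0.08 0
0 -2.00 0 -6.19 -0.10 -0.08 0
0 -2.00 0 -6.19 -0.10 -0.08 0
0 -2.00 0 -6.20 -0.10 -0.07 0
0 -2.00 0 -6.20 -0.10 -0.07 0
```

```bash
python3 -m jog '0 -2 0 -6.2 0 -0.1 0;0 -2 0 -6.2 0 -0.1 0;0 -2 0 -6.2 0 -0.1 0;0 -2 0 -6.2 0 -0.1 0;0 -2 0 -6.2 0 -0.1 0'; python3 -m jog '0 0 0 0 0 0 0;0 0 0 0 0 0 0;0 0 0 0 0 0 0;0 0 0 0 0 0 0;0 0 0 0 0 0 0'; python3 -c "
from h import *
arc(65.2,8,.1815)"
```

```text
clock: 14.62
tcp_pos: [0.6405, 0.032, 0.0465]
orientation: [-1.502, 0.54, -0.54]
contact_force: [0.3, -1.8, -3.4]
grip_width: 0.0202
clock: 15.03
tcp_pos: [0.6413, 0.0312, 0.0465]
orientation: [-1.502, 0.543, -0.543]
contact_force: [-0.2, -0.2, -3.4]
grip_width: 0.0201
t 15.03 tcp [641.2757  31.2164  46.4804] yaw -39.79 tilt [0.01 0.  ] F [-0.2 -0.2 -3.4] M [ 0.09 -0.03  0.05] w 20.1
r 181.53 theta 50.13 yaw+90 50.21 F radial -0.3 F tang(+=ccw) 0.0 Mz 0.05
0 -1.87 0 -5.97 -0.03 -0.09 0
0 -1.87 0 -5.97 -0.03 -0.09 0
0 -1.87 0 -5.97 -0.03 -0.09 0
0 -1.87 0 -5.97 -0.03 -0.10 0
0 -1.87 0 -5.97 -0.03 -0.10 0
0 -1.87 0 -5.97 -0.03 -0.10 0
0 -1.87 0 -5.97 -0.03 -0.10 0
0 -1.87 0 -5.97 -0.03 -0.10 0
```

```bash
python3 -m jog '0 -2 0 -6.35 0 -0.1 0;0 -2 0 -6.35 0 -0.1 0;0 -2 0 -6.35 0 -0.1 0;0 -2 0 -6.35 0 -0.1 0;0 -2 0 -6.35 0 -0.1 0'; python3 -m jog '0 -1 0 -3.2 0 0 0;0 -1 0 -3.2 0 0 0;0 -1 0 -3.2 0 0 0;0 0 0 0 0 0 0;0 0 0 0 0 0 0'; python3 -c "
from h import *
arc(73.2,5,.1815)
f=imaging.grab_frame('top')
cv2.imwrite('pics/rect7.png',rect(f,.060,.46,.66,-.16,0.06,.0003)[:,:,::-1])"
```

```text
clock: 15.45
tcp_pos: [0.6144, 0.0499, 0.0465]
orientation: [-1.533, 0.404, -0.404]
contact_force: [0.1, -0.7, -2.8]
grip_width: 0.02
clock: 15.87
tcp_pos: [0.6064, 0.0544, 0.0465]
orientation: [-1.539, 0.367, -0.366]
contact_force: [-0.5, 0.3, -1.7]
grip_width: 0.0201
t 15.87 tcp [606.4207  54.3865  46.4599] yaw -26.77 tilt [-0.04  0.01] F [-0.5  0.3 -1.7] M [ 0.05 -0.06  0.  ] w 20.1
r 181.79 theta 63.36 yaw+90 63.23 F radial 0.0 F tang(+=ccw) 0.6 Mz 0.0
0 -1.99 0 -6.24 -0.05 -0.18 0
0 -1.99 0 -6.24 -0.05 -0.18 0
0 -1.99 0 -6.24 -0.05 -0.17 0
0 -1.99 0 -6.24 -0.05 -0.17 0
0 -1.99 0 -6.23 -0.05 -0.17 0
```

View pics/rect7.png

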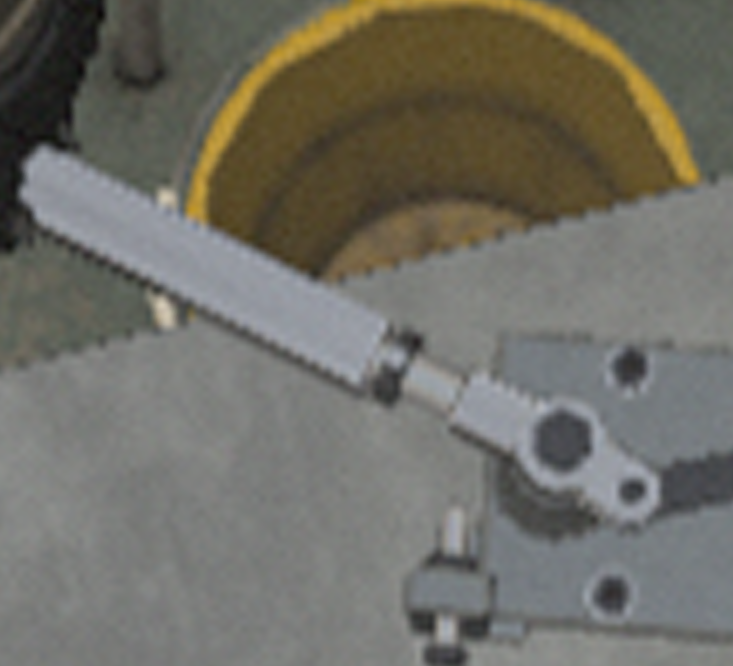

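```bash
python3 -m jog '0 -1.5 0 -4.7 0 -0.1 0;0 -1.5 0 -4.7 0 -0.1 0;0 -1.5 0 -4.7 0 -0.1 0;0 -1.5 0 -4.7 0 -0.1 0;0 -1.5 0 -4.7 0 0 0'; python3 -c "
from h import *
arc(78.5,5,.182)"
```

```text
clock: 16.33
tcp_pos: [0.5874, 0.0621, 0.0473]
orientation: [-1.556, 0.256, -0.266]
contact_force: [8.1, -4.9, -7.0]
grip_width: 0.0201
t 16.33 tcp [587.3662  62.1253  47.2526] yaw -19.06 tilt [0.35 0.02] F [ 8.1 -4.9 -7. ] M [-0.68 -1.91  0.71] w 20.1
r 181.32 theta 69.85 yaw+90 70.94 F radial -1.8 F tang(+=ccw) -9.3 Mz 0.71
0 -1.51 0 -5.48 0.11 0.16 0
0 -1.51 0 -5.48 0.11 0.14 0
0 -1.51 0 -5.49 0.11 0.12 0
0 -1.51 0 -5.49 0.11 0.09 0
0 -1.51 0 -5.50 0.11 0.07 0
```

```bash
python3 -m jog '0 -1.5 0 -4.75 0 -0.05 0;0 -1.5 0 -4.75 0 -0.05 0;0 -1.5 0 -4.75 0 -0.05 0;0 -1.5 0 -4.75 0 -0.05 0;0 0 0 0 0 0 0'; python3 -c "
from h import *
pol()"
```

```text
clock: 16.75
tcp_pos: [0.5697, 0.0677, 0.0475]
orientation: [-1.564, 0.173, -0.185]
contact_force: [8.9, -5.3, -7.2]
grip_width: 0.0197
t 16.75 tcp [569.7219  67.6966  47.4532] yaw -13.04 tilt [0.43 0.02] F [ 8.9 -5.3 -7.2] M [-0.51 -2.12  0.7 ] w 19.7
r 181.42 theta 75.7 yaw+90 76.96 F radial -3.0 F tang(+=ccw) -10.0 Mz 0.7
```

```bash
python3 -m jog '0 -1.5 0 -4.75 0 -0.05 0;0 -1.5 0 -4.75 0 -0.05 0;0 -1.5 0 -4.75 0 -0.05 0;0 -1.5 0 -4.75 0 -0.05 0;0 0 0 0 0 0 0'; python3 -c "
from h import *
pol()"
```

```text
clock: 17.17
tcp_pos: [0.5511, 0.0715, 0.0474]
orientation: [-1.569, 0.091, -0.102]
contact_force: [8.5, -3.9, -7.8]
grip_width: 0.0199
t 17.17 tcp [551.0868  71.4593  47.4232] yaw -7.04 tilt [0.43 0.01] F [ 8.5 -3.9 -7.8] M [-0.25 -2.03  0.66] w 19.9
r 181.46 theta 81.7 yaw+90 82.96 F radial -2.6 F tang(+=ccw) -9.0 Mz 0.66
```

```bash
python3 -m jog '0 -1.5 0 -4.75 0 -0.05 0;0 -1.5 0 -4.75 0 -0.05 0;0 -1.5 0 -4.75 0 -0.05 0;0 0 0 0 0 0 0;0 0 0 0 0 0 0'; python3 -c "
from h import *
pol()"
```

```text
clock: 17.58
tcp_pos: [0.5365, 0.0731, 0.0473]
orientation: [-1.571, 0.031, -0.04]
contact_force: [8.3, -1.8, -7.0]
grip_width: 0.0201
t 17.58 tcp [536.5196  73.0847  47.3054] yaw -2.6 tilt [ 0.35 -0.  ] F [ 8.3 -1.8 -7. ] M [-0.08 -1.65  0.67] w 20.1
r 181.56 theta 86.33 yaw+90 87.4 F radial -1.2 F tang(+=ccw) -8.4 Mz 0.67
```

```bash
python3 -m jog '0 -1 0 -3.17 0 0 0;0 -1 0 -3.17 0 0 0;0 -1 0 -3.17 0 0 0;0 -1 0 -3.17 0 0 0;0 0 0 0 0 0 0'; python3 -c "
from h import *
pol()"
```

```text
clock: 18.0
tcp_pos: [0.5221, 0.0738, 0.047]
orientation: [-1.57, -0.021, 0.017]
contact_force: [3.0, -0.4, -3.5]
grip_width: 0.0203
t 18.0 tcp [522.0732  73.7535  46.9631] yaw 1.4 tilt [0.15 0.01] F [ 3.  -0.4 -3.5] M [ 0.03 -0.92  0.34] w 20.3
r 181.88 theta 90.89 yaw+90 91.4 F radial -0.4 F tang(+=ccw) -3.0 Mz 0.34
```

```bash
python3 -m jog '0 -1 0 -3.17 0 0 0;0 -1 0 -3.17 0 0 0;0 0 0 0 0 0 0;0 0 0 0 0 0 0;0 0 0 0 0 0 0'; python3 -c "
from h import *
pol()"
```

```text
clock: 18.42
tcp_pos: [0.5129, 0.0733, 0.046]
orientation: [-1.57, -0.04, 0.047]
contact_force: [-3.0, -0.2, -0.6]
grip_width: 0.02
t 18.42 tcp [512.8502  73.2722  46.0102] yaw 3.18 tilt [-0.23  0.02] F [-3.  -0.2 -0.6] M [-0.03  0.78 -0.25] w 20.0
r 181.77 theta 93.8 yaw+90 93.18 F radial -0.0 F tang(+=ccw) 3.0 Mz -0.25
```

```bash
python3 -m jog '0 -0.5 0 -1.6 0 0 0;0 -0.5 0 -1.6 0 0 0;0 0 0 0 0 0 0;0 0 0 0 0 0 0;0 0 0 0 0 0 0'; python3 -c "
from h import *
pol()"
```

```text
clock: 18.83
tcp_pos: [0.5105, 0.0731, 0.0461]
orientation: [-1.57, -0.056, 0.06]
contact_force: [-4.8, 0.4, -1.3]
grip_width: 0.0201
t 18.83 tcp [510.5181  73.1319  46.1304] yaw 4.21 tilt [-0.14  0.01] F [-4.8  0.4 -1.3] M [ 0.2   1.17 -0.47] w 20.1
r 181.8 theta 94.54 yaw+90 94.21 F radial 0.8 F tang(+=ccw) 4.7 Mz -0.47
```

```bash
python3 -m jog '0 -0.3 0 -0.95 0 0 0;0 -0.2 0 -0.65 0 0 0;0 0 0 0 0 0 0;0 0 0 0 0 0 0;0 0 0 0 0 0 0'; python3 -c "
from h import *
pol()"
```

```text
clock: 19.25
tcp_pos: [0.5097, 0.0731, 0.0463]
orientation: [-1.57, -0.064, 0.065]
contact_force: [-5.0, 1.8, -3.2]
grip_width: 0.0202
t 19.25 tcp [509.7348  73.1207  46.3475] yaw 4.73 tilt [-0.04  0.01] F [-5.   1.8 -3.2] M [ 0.43  1.1  -0.41] w 20.2
r 181.85 theta 94.78 yaw+90 94.73 F radial 2.2 F tang(+=ccw) 4.9 Mz -0.41
```

```bash
python3 -m jog '0 0 0 0 0 0.7 0;0 0 0 0 0 0 0;0 0 0 0 0 0 0;0 0 0 0 0 0 0;0 0 0 0 0 0 0'; python3 -c "
from h import *
pol()
f=imaging.grab_frame('top')
cv2.imwrite('pics/rect8.png',rect(f,.060,.46,.56,-.16,0.02,.00025)[:,:,::-1])"
```

```text
clock: 19.67
tcp_pos: [0.5098, 0.0732, 0.0464]
orientation: [-1.57, -0.064, 0.065]
contact_force: [-5.5, -1.6, -3.8]
grip_width: 0.0199
t 19.67 tcp [509.8398  73.2299  46.3898] yaw 4.71 tilt [-0.03 -0.02] F [-5.5 -1.6 -3.8] M [-0.11  1.09 -0.39] w 19.9
r 181.95 theta 94.75 yaw+90 94.71 F radial -1.2 F tang(+=ccw) 5.6 Mz -0.39
```

View pics/rect8.png

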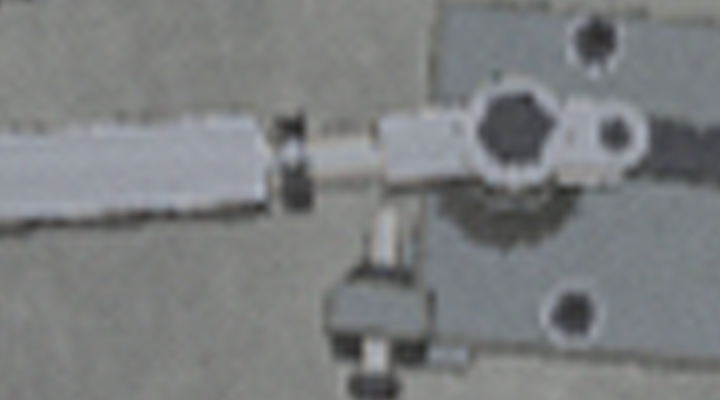

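```bash
python3 -m jog '0 -0.4 0 -1.25 0 0 0;0 -0.4 0 -1.25 0 0 0;0 0 0 0 0 0 0;0 0 0 0 0 0 0;0 0 0 0 0 0 0'; python3 -c "
from h import *
pol()"
```

```text
clock: 20.13
tcp_pos: [0.5076, 0.0732, 0.0465]
orientation: [-1.57, -0.076, 0.076]
contact_force: [-4.1, -1.9, -3.8]
grip_width: 0.0199
t 20.13 tcp [507.5762  73.1739  46.5096] yaw 5.52 tilt [ 0.   -0.01] F [-4.1 -1.9 -3.8] M [-0.37  0.84 -0.3 ] w 19.9
r 182.1 theta 95.46 yaw+90 95.52 F radial -1.5 F tang(+=ccw) 4.3 Mz -0.3
```

```bash
python3 -m jog '0 -0.4 0 -1.25 0 0 0;0 0 0 0 0 0 0;0 0 0 0 0 0 0;0 0 0 0 0 0 0;0 0 0 0 0 0 0'; python3 -c "
from h import *
pol()"
```

```text
clock: 20.55
tcp_pos: [0.506, 0.073, 0.0465]
orientation: [-1.57, -0.081, 0.082]
contact_force: [-4.6, -2.7, -3.2]
grip_width: 0.0201
t 20.55 tcp [506.0274  73.04    46.4532] yaw 5.93 tilt [-0.03 -0.01] F [-4.6 -2.7 -3.2] M [-0.5   0.91 -0.35] w 20.1
r 182.12 theta 95.95 yaw+90 95.93 F radial -2.2 F tang(+=ccw) 4.8 Mz -0.35
```

```bash
python3 -m jog '0 -0.5 0 -1.6 0 0 0;0 -0.5 0 -1.6 0 0 0;0 0 0 0 0 0 0;0 0 0 0 0 0 0;0 0 0 0 0 0 0'; python3 -c "
from h import *
pol()"
```

```text
clock: 20.97
tcp_pos: [0.5019, 0.0724, 0.0463]
orientation: [-1.569, -0.093, 0.097]
contact_force: [-5.1, -4.1, -2.4]
grip_width: 0.0202
t 20.97 tcp [501.9373  72.4398  46.2811] yaw 6.92 tilt [-0.12 -0.01] F [-5.1 -4.1 -2.4] M [-0.62  1.26 -0.48] w 20.2
r 181.99 theta 97.25 yaw+90 96.92 F radial -3.4 F tang(+=ccw) 5.6 Mz -0.48
```

```bash
python3 -m jog '0 -0.5 0 -1.6 0 0 0;0 0 0 0 0 0 0;0 0 0 0 0 0 0;0 0 0 0 0 0 0;0 0 0 0 0 0 0'; python3 -c "
from h import *
pol()
f=imaging.grab_frame('top')
cv2.imwrite('pics/rect9.png',rect(f,.060,.46,.56,-.16,0.02,.00025)[:,:,::-1])"
```

```text
clock: 21.38
tcp_pos: [0.5, 0.0721, 0.0462]
orientation: [-1.569, -0.099, 0.104]
contact_force: [-6.6, -3.4, -0.4]
grip_width: 0.0202
t 21.38 tcp [499.9664  72.1271  46.1741] yaw 7.41 tilt [-0.17 -0.01] F [-6.6 -3.4 -0.4] M [-0.77  1.44 -0.49] w 20.2
r 181.94 theta 97.88 yaw+90 97.41 F radial -2.5 F tang(+=ccw) 7.0 Mz -0.49
```

View pics/rect9.png

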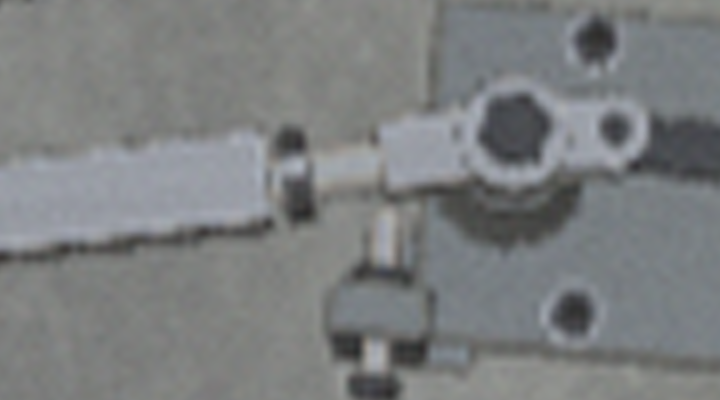

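```bash
python3 -m jog '0 -0.3 0 -0.95 0 0 0;0 -0.2 0 -0.65 0 0 0;0 0 0 0 0 0 0;0 0 0 0 0 0 0;0 0 0 0 0 0 0'; python3 -c "
from h import *
pol()"
```

```text
clock: 21.85
tcp_pos: [0.4981, 0.0718, 0.0461]
orientation: [-1.569, -0.106, 0.111]
contact_force: [-6.7, -3.6, -2.2]
grip_width: 0.02
t 21.85 tcp [498.1369  71.8289  46.126 ] yaw 7.9 tilt [-0.19 -0.01] F [-6.7 -3.6 -2.2] M [-0.8   1.6  -0.58] w 20.0
r 181.91 theta 98.46 yaw+90 97.9 F radial -2.6 F tang(+=ccw) 7.2 Mz -0.58
```

```bash
python3 -m jog '0 -0.3 0 -0.95 0 0 0;0 -0.2 0 -0.65 0 0 0;0 0 0 0 0 0 0;0 0 0 0 0 0 0;0 0 0 0 0 0 0'; python3 -c "
from h import *
pol()"
```

```text
clock: 22.27
tcp_pos: [0.4966, 0.0716, 0.0461]
orientation: [-1.568, -0.112, 0.118]
contact_force: [-7.6, -3.4, -2.0]
grip_width: 0.0203
t 22.27 tcp [496.5775  71.574   46.1475] yaw 8.39 tilt [-0.19 -0.01] F [-7.6 -3.4 -2. ] M [-0.84  1.57 -0.53] w 20.3
r 181.89 theta 98.96 yaw+90 98.39 F radial -2.2 F tang(+=ccw) 8.0 Mz -0.53
```

```bash
python3 -m jog '0 -0.3 0 -0.95 0 0 0;0 -0.2 0 -0.65 0 0 0;0 0 0 0 0 0 0;0 0 0 0 0 0 0;0 0 0 0 0 0 0'; python3 -c "
from h import *
pol()"
```

```text
clock: 22.68
tcp_pos: [0.4951, 0.0713, 0.0462]
orientation: [-1.568, -0.119, 0.124]
contact_force: [-6.6, -3.8, -1.6]
grip_width: 0.0201
t 22.68 tcp [495.0801  71.3287  46.1547] yaw 8.89 tilt [-0.18 -0.01] F [-6.6 -3.8 -1.6] M [-0.83  1.53 -0.59] w 20.1
r 181.89 theta 99.44 yaw+90 98.89 F radial -2.7 F tang(+=ccw) 7.1 Mz -0.59
```

```bash
python3 -m jog '0 -0.3 0 -0.95 0 0 0;0 -0.2 0 -0.65 0 0 0;0 0 0 0 0 0 0;0 0 0 0 0 0 0;0 0 0 0 0 0 0'; python3 -c "
from h import *
pol()"
```

```text
clock: 23.1
tcp_pos: [0.4936, 0.0711, 0.0462]
orientation: [-1.567, -0.126, 0.131]
contact_force: [-6.5, -3.7, -1.6]
grip_width: 0.0199
t 23.1 tcp [493.5893  71.0872  46.1775] yaw 9.4 tilt [-0.17 -0.01] F [-6.5 -3.7 -1.6] M [-0.8   1.48 -0.52] w 19.9
r 181.9 theta 99.91 yaw+90 99.4 F radial -2.5 F tang(+=ccw) 7.1 Mz -0.52
```

```bash
python3 -m jog '0 -0.3 0 -0.95 0 0 0;0 -0.2 0 -0.65 0 0 0;0 0 0 0 0 0 0;0 0 0 0 0 0 0;0 0 0 0 0 0 0'; python3 -c "
from h import *
pol()
f=imaging.grab_frame('top')
cv2.imwrite('pics/rect10.png',rect(f,.060,.46,.56,-.16,0.02,.00025)[:,:,::-1])"
```

```text
clock: 23.52
tcp_pos: [0.4922, 0.0708, 0.0462]
orientation: [-1.567, -0.134, 0.138]
contact_force: [-6.3, -3.8, -2.9]
grip_width: 0.02
t 23.52 tcp [492.1671  70.8232  46.2143] yaw 9.9 tilt [-0.16 -0.01] F [-6.3 -3.8 -2.9] M [-0.82  1.43 -0.58] w 20.0
r 181.89 theta 100.37 yaw+90 99.9 F radial -2.6 F tang(+=ccw) 6.8 Mz -0.58
```

View pics/rect10.png

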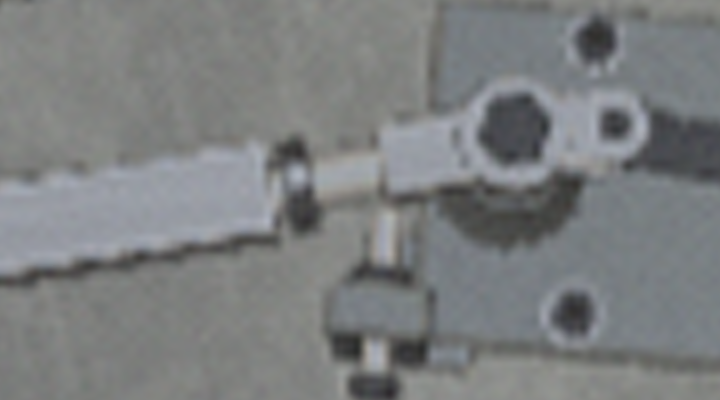

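```bash
python3 -m jog '0 -0.3 0 -0.95 0 0 0;0 -0.2 0 -0.65 0 0 0;0 0 0 0 0 0 0;0 0 0 0 0 0 0;0 0 0 0 0 0 0'; python3 -c "
from h import *
pol()"
```

```text
clock: 23.98
tcp_pos: [0.4907, 0.0706, 0.0462]
orientation: [-1.566, -0.141, 0.144]
contact_force: [-6.0, -3.2, -0.9]
grip_width: 0.0204
t 23.98 tcp [490.7158  70.6046  46.2436] yaw 10.4 tilt [-0.14 -0.01] F [-6.  -3.2 -0.9] M [-0.76  1.32 -0.54] w 20.4
r 181.94 theta 100.83 yaw+90 100.4 F radial -2.0 F tang(+=ccw) 6.5 Mz -0.54
```

```bash
python3 -m jog '0 -0.3 0 -0.95 0 0 0;0 -0.2 0 -0.65 0 0 0;0 0 0 0 0 0 0;0 0 0 0 0 0 0;0 0 0 0 0 0 0'; python3 -c "
from h import *
pol()"
```

```text
clock: 24.4
tcp_pos: [0.4894, 0.0703, 0.0463]
orientation: [-1.566, -0.148, 0.151]
contact_force: [-5.7, -3.6, -2.8]
grip_width: 0.0206
t 24.4 tcp [489.3552  70.3189  46.3022] yaw 10.91 tilt [-0.12 -0.01] F [-5.7 -3.6 -2.8] M [-0.78  1.25 -0.59] w 20.6
r 181.93 theta 101.27 yaw+90 100.91 F radial -2.4 F tang(+=ccw) 6.3 Mz -0.59
```

```bash
python3 -m jog '0 -0.3 0 -0.95 0 0 0;0 -0.2 0 -0.65 0 0 0;0 0 0 0 0 0 0;0 0 0 0 0 0 0;0 0 0 0 0 0 0'; python3 -c "
from h import *
pol()"
```

```text
clock: 24.82
tcp_pos: [0.4876, 0.0699, 0.0462]
orientation: [-1.566, -0.154, 0.158]
contact_force: [-6.1, -3.6, -3.0]
grip_width: 0.0202
t 24.82 tcp [487.5833  69.9032  46.2376] yaw 11.39 tilt [-0.14 -0.01] F [-6.1 -3.6 -3. ] M [-0.79  1.41 -0.47] w 20.2
r 181.87 theta 101.84 yaw+90 101.39 F radial -2.3 F tang(+=ccw) 6.8 Mz -0.47
```

```bash
python3 -m jog '0 -0.3 0 -0.95 0 0 0;0 -0.2 0 -0.65 0 0 0;0 0 0 0 0 0 0;0 0 0 0 0 0 0;0 0 0 0 0 0 0'; python3 -c "
from h import *
pol()
f=imaging.grab_frame('top')
pickle.dump(f,open('top11.pkl','wb'))
cv2.imwrite('pics/rect11.png',rect(f,.060,.46,.56,-.16,0.02,.00025)[:,:,::-1])"
```

```text
clock: 25.23
tcp_pos: [0.4861, 0.0696, 0.0462]
orientation: [-1.565, -0.161, 0.165]
contact_force: [-6.5, -3.2, -1.6]
grip_width: 0.0201
t 25.23 tcp [486.0723  69.5903  46.2473] yaw 11.9 tilt [-0.13 -0.01] F [-6.5 -3.2 -1.6] M [-0.86  1.36 -0.48] w 20.1
r 181.88 theta 102.33 yaw+90 101.9 F radial -1.7 F tang(+=ccw) 7.0 Mz -0.48
```

View pics/rect11.png

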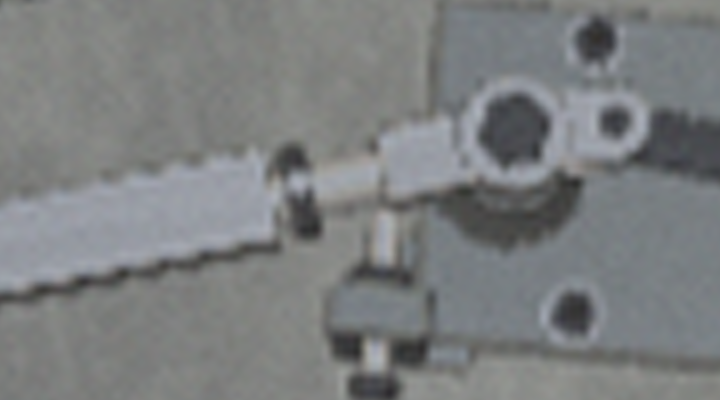

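```bash
python3 -m jog '0 -0.3 0 -0.95 0 0 0;0 -0.2 0 -0.65 0 0 0;0 0 0 0 0 0 0;0 0 0 0 0 0 0;0 0 0 0 0 0 0'; python3 -c "
from h import *
pol()"
```

```text
clock: 25.7
tcp_pos: [0.4846, 0.0693, 0.0463]
orientation: [-1.565, -0.168, 0.172]
contact_force: [-6.0, -3.7, -3.4]
grip_width: 0.0201
t 25.7 tcp [484.6083  69.2879  46.2883] yaw 12.4 tilt [-0.12 -0.01] F [-6.  -3.7 -3.4] M [-0.8   1.26 -0.5 ] w 20.1
r 181.91 theta 102.8 yaw+90 102.4 F radial -2.3 F tang(+=ccw) 6.7 Mz -0.5
```

```bash
python3 -m jog '0 -0.3 0 -0.95 0 0 0;0 -0.2 0 -0.65 0 0 0;0 0 0 0 0 0 0;0 0 0 0 0 0 0;0 0 0 0 0 0 0'; python3 -c "
from h import *
pol()"
```

```text
clock: 26.12
tcp_pos: [0.4832, 0.0689, 0.0463]
orientation: [-1.564, -0.175, 0.178]
contact_force: [-5.3, -4.5, -2.8]
grip_width: 0.0202
t 26.12 tcp [483.1652  68.9378  46.3294] yaw 12.9 tilt [-0.11 -0.01] F [-5.3 -4.5 -2.8] M [-0.84  1.21 -0.51] w 20.2
r 181.89 theta 103.26 yaw+90 102.9 F radial -3.2 F tang(+=ccw) 6.2 Mz -0.51
```

```bash
python3 -m jog '0 -0.3 0 -0.95 0 0 0;0 -0.1 0 -0.3 0 0 0;0 0 0 0 0 0 0;0 0 0 0 0 0 0;0 0 0 0 0 0 0'; python3 -c "
from h import *
pol()"
```

```text
clock: 26.53
tcp_pos: [0.482, 0.0687, 0.0463]
orientation: [-1.564, -0.181, 0.184]
contact_force: [-4.7, -3.7, -2.4]
grip_width: 0.0206
t 26.53 tcp [481.9985  68.6882  46.3272] yaw 13.31 tilt [-0.11 -0.01] F [-4.7 -3.7 -2.4] M [-0.81  1.2  -0.53] w 20.6
r 181.92 theta 103.64 yaw+90 103.31 F radial -2.5 F tang(+=ccw) 5.4 Mz -0.53
```

```bash
python3 -m jog '0 -0.3 0 -0.95 0 0 0;0 -0.1 0 -0.3 0 0 0;0 0 0 0 0 0 0;0 0 0 0 0 0 0;0 0 0 0 0 0 0'; python3 -c "
from h import *
pol()
f=imaging.grab_frame('top')
pickle.dump(f,open('top12.pkl','wb'))
cv2.imwrite('pics/rect12.png',rect(f,.060,.46,.56,-.16,0.02,.00025)[:,:,::-1])"
```

```text
clock: 26.95
tcp_pos: [0.4804, 0.0682, 0.0463]
orientation: [-1.563, -0.186, 0.189]
contact_force: [-5.7, -4.1, -2.8]
grip_width: 0.02
t 26.95 tcp [480.43    68.2311  46.2521] yaw 13.69 tilt [-0.15 -0.01] F [-5.7 -4.1 -2.8] M [-0.88  1.34 -0.56] w 20.0
r 181.85 theta 104.15 yaw+90 103.69 F radial -2.6 F tang(+=ccw) 6.5 Mz -0.56
```

View pics/rect12.png

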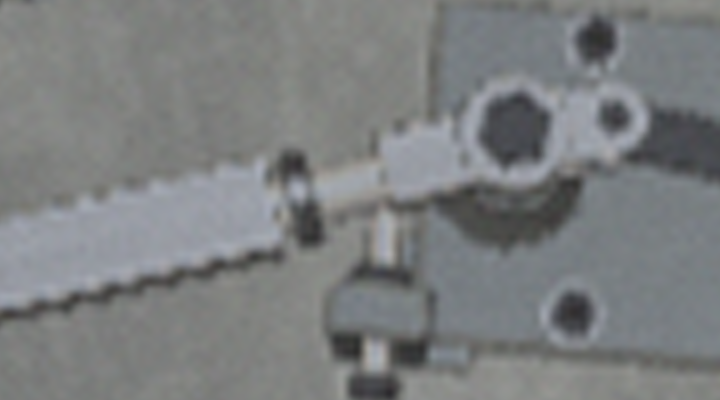

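```bash
python3 -m jog '0 -0.3 0 -0.95 0 0 0;0 0 0 0 0 0 0;0 0 0 0 0 0 0;0 0 0 0 0 0 0;0 0 0 0 0 0 0'; python3 -c "
from h import *
pol()"
```

```text
clock: 27.42
tcp_pos: [0.4796, 0.068, 0.0463]
orientation: [-1.563, -0.19, 0.194]
contact_force: [-6.0, -4.3, -1.9]
grip_width: 0.0199
t 27.42 tcp [479.5605  68.0238  46.2532] yaw 13.99 tilt [-0.14 -0.01] F [-6.  -4.3 -1.9] M [-0.87  1.36 -0.54] w 19.9
r 181.87 theta 104.44 yaw+90 103.99 F radial -2.7 F tang(+=ccw) 6.9 Mz -0.54
```

```bash
python3 -m jog '0 -0.3 0 -0.95 0 0 0;0 0 0 0 0 0 0;0 0 0 0 0 0 0;0 0 0 0 0 0 0;0 0 0 0 0 0 0'; python3 -c "
from h import *
pol()"
```

```text
clock: 27.83
tcp_pos: [0.4788, 0.0678, 0.0463]
orientation: [-1.562, -0.194, 0.197]
contact_force: [-6.1, -4.1, -2.9]
grip_width: 0.0198
t 27.83 tcp [478.7994  67.8463  46.2995] yaw 14.29 tilt [-0.12 -0.01] F [-6.1 -4.1 -2.9] M [-0.82  1.23 -0.58] w 19.8
r 181.89 theta 104.68 yaw+90 104.29 F radial -2.4 F tang(+=ccw) 6.9 Mz -0.58
```

```bash
python3 -m jog '0 -0.3 0 -0.95 0 0 0;0 0 0 0 0 0 0;0 0 0 0 0 0 0;0 0 0 0 0 0 0;0 0 0 0 0 0 0'; python3 -c "
from h import *
pol()"
```

```text
clock: 28.25
tcp_pos: [0.4781, 0.0677, 0.0463]
orientation: [-1.562, -0.199, 0.201]
contact_force: [-5.6, -3.6, -2.6]
grip_width: 0.02
t 28.25 tcp [478.0656  67.6695  46.3338] yaw 14.61 tilt [-0.1  -0.01] F [-5.6 -3.6 -2.6] M [-0.89  1.18 -0.45] w 20.0
r 181.9 theta 104.92 yaw+90 104.61 F radial -2.0 F tang(+=ccw) 6.4 Mz -0.45
```

Run:
```python
from h import *
f=imaging.grab_frame('top'); pickle.dump(f,open('top13.pkl','wb'))
cv2.imwrite('pics/rect13.png',rect(f,.060,.46,.56,-.16,0.02,.00025)[:,:,::-1])
a=pickle.load(open('top12.pkl','rb'))
A=rect(a,.06,.46,.56,-.16,.02,.00025); B=rect(f,.06,.46,.56,-.16,.02,.00025)
# rotation of lever between the frames by ECC over the root+bar region
g=lambda i:cv2.cvtColor(i,cv2.COLOR_RGB2GRAY).astype(np.float32)
b=pickle.load(open('top11.pkl','rb')); Bb=rect(b,.06,.46,.56,-.16,.02,.00025)
def rot(X,Y,box):
    m=np.zeros(X.shape[:2],np.uint8); m[box[1]:box[3],box[0]:box[2]]=255
    w=np.eye(2,3,dtype=np.float32); cc,w=cv2.findTransformECC(g(X),g(Y),w,cv2.MOTION_EUCLIDEAN,(3,200,1e-6),m,5)
    c=np.array([(box[0]+box[2])/2,(box[1]+box[3])/2]); return cc,np.degrees(np.arctan2(w[1,0],w[0,0])),(w[:,:2]@c+w[:,2]-c)*.25
for n,box in dict(root=(300,110,455,205),link=(470,80,650,165),tube=(10,170,265,300)).items():
    print(n,"11->12",rot(Bb,A,box),"12->13",rot(A,B,box))
```

```text
root 11->12 (0.9363757624019511, np.float32(-2.1591074), array([0.3429, 1.0356])) 12->13 (0.9704650425557363, np.float32(-0.5871352), array([0.2364, 0.2525]))
link 11->12 (0.9773299894788356, np.float32(-1.8153231), array([-0.0746, -0.4851])) 12->13 (0.9902292108936682, np.float32(-0.045789406), array([-0.0214, -0.1566]))
tube 11->12 (0.9328213940928624, np.float32(-2.149664), array([0.6648, 3.1638])) 12->13 (0.975476571685312, np.float32(-1.1030015), array([4.2065, 0.0348]))
```

View pics/rect13.png

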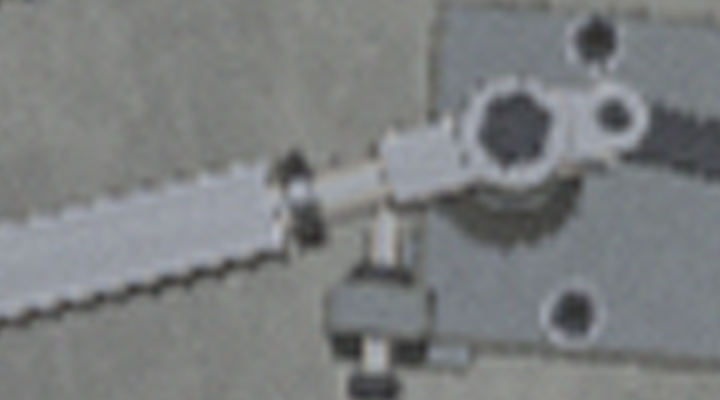

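```bash
python3 -m jog '0 -0.3 0 -0.95 0 0 0;0 0 0 0 0 0 0;0 0 0 0 0 0 0;0 0 0 0 0 0 0;0 0 0 0 0 0 0'; python3 -c "
from h import *
pol()"
```

```text
clock: 28.72
tcp_pos: [0.4773, 0.0675, 0.0464]
orientation: [-1.562, -0.203, 0.205]
contact_force: [-5.2, -4.3, -3.3]
grip_width: 0.0199
t 28.72 tcp [477.2919  67.4687  46.3574] yaw 14.91 tilt [-0.08 -0.01] F [-5.2 -4.3 -3.3] M [-0.78  1.08 -0.47] w 19.9
r 181.91 theta 105.17 yaw+90 104.91 F radial -2.8 F tang(+=ccw) 6.1 Mz -0.47
```

```bash
python3 -m jog '0 -0.3 0 -0.95 0 0 0;0 0 0 0 0 0 0;0 0 0 0 0 0 0;0 0 0 0 0 0 0;0 0 0 0 0 0 0'; python3 -c "
from h import *
pol()"
```

```text
clock: 29.13
tcp_pos: [0.4767, 0.0673, 0.0464]
orientation: [-1.561, -0.208, 0.209]
contact_force: [-4.1, -3.8, -3.0]
grip_width: 0.0204
t 29.13 tcp [476.6909  67.3369  46.437 ] yaw 15.22 tilt [-0.05 -0.02] F [-4.1 -3.8 -3. ] M [-0.74  0.96 -0.45] w 20.4
r 181.94 theta 105.37 yaw+90 105.22 F radial -2.6 F tang(+=ccw) 5.0 Mz -0.45
```

```bash
python3 -m jog '0 -0.3 0 -0.95 0 0 0;0 0 0 0 0 0 0;0 0 0 0 0 0 0;0 0 0 0 0 0 0;0 0 0 0 0 0 0'; python3 -c "
from h import *
pol()"
```

```text
clock: 29.55
tcp_pos: [0.4762, 0.0673, 0.0465]
orientation: [-1.561, -0.213, 0.213]
contact_force: [-4.0, -3.6, -3.5]
grip_width: 0.0199
t 29.55 tcp [476.1672  67.2989  46.5066] yaw 15.52 tilt [-0.01 -0.02] F [-4.  -3.6 -3.5] M [-0.71  0.9  -0.37] w 19.9
r 182.04 theta 105.53 yaw+90 105.52 F radial -2.3 F tang(+=ccw) 4.8 Mz -0.37
```

```bash
python3 -m jog '0 -0.3 0 -0.95 0 0 0;0 0 0 0 0 0 0;0 0 0 0 0 0 0;0 0 0 0 0 0 0;0 0 0 0 0 0 0'; python3 -c "
from h import *
pol()"
```

```text
clock: 29.97
tcp_pos: [0.4756, 0.0675, 0.0466]
orientation: [-1.56, -0.217, 0.217]
contact_force: [-2.5, -2.3, -4.0]
grip_width: 0.0199
t 29.97 tcp [475.5765  67.4672  46.5736] yaw 15.84 tilt [ 0.02 -0.01] F [-2.5 -2.3 -4. ] M [-0.6   0.63 -0.31] w 19.9
r 182.36 theta 105.69 yaw+90 105.84 F radial -1.5 F tang(+=ccw) 3.0 Mz -0.31
```

```bash
python3 -m jog '0 -0.3 0 -0.95 0 0 0;0 0 0 0 0 0 0;0 0 0 0 0 0 0;0 0 0 0 0 0 0;0 0 0 0 0 0 0'; python3 -c "
from h import *
pol()"
```

```text
clock: 30.38
tcp_pos: [0.4749, 0.0676, 0.0466]
orientation: [-1.559, -0.222, 0.221]
contact_force: [-1.7, -1.4, -3.3]
grip_width: 0.0203
t 30.38 tcp [474.8576  67.5626  46.6316] yaw 16.16 tilt [0.05 0.01] F [-1.7 -1.4 -3.3] M [-0.33  0.36 -0.19] w 20.3
r 182.65 theta 105.9 yaw+90 106.16 F radial -0.9 F tang(+=ccw) 2.0 Mz -0.19
```

```bash
python3 -m jog '0 -0.3 0 -0.95 0 0 0;0 0 0 0 0 0 0;0 0 0 0 0 0 0;0 0 0 0 0 0 0;0 0 0 0 0 0 0'; python3 -c "
from h import *
pol()"
```

```text
clock: 30.8
tcp_pos: [0.4741, 0.0674, 0.0467]
orientation: [-1.559, -0.226, 0.225]
contact_force: [0.8, 0.4, -3.4]
grip_width: 0.02
t 30.8 tcp [474.0921  67.3958  46.6648] yaw 16.47 tilt [0.06 0.01] F [ 0.8  0.4 -3.4] M [ 0.07  0.01 -0.02] w 20.0
r 182.7 theta 106.15 yaw+90 106.47 F radial 0.2 F tang(+=ccw) -0.8 Mz -0.02
```

```bash
python3 -m jog '0 -0.2 0 -0.65 0 0 0;0 0 0 0 0 0 0;0 0 0 0 0 0 0;0 0 0 0 0 0 0;0 0 0 0 0 0 0'; python3 -c "
from h import *
pol()"
```

```text
clock: 31.22
tcp_pos: [0.473, 0.0668, 0.0465]
orientation: [-1.559, -0.228, 0.228]
contact_force: [0.1, 0.1, -2.7]
grip_width: 0.0201
t 31.22 tcp [472.9711  66.8246  46.5228] yaw 16.64 tilt [0.01 0.  ] F [ 0.1  0.1 -2.7] M [ 0.07  0.04 -0.04] w 20.1
r 182.47 theta 106.53 yaw+90 106.64 F radial 0.0 F tang(+=ccw) -0.2 Mz -0.04
```

```bash
python3 -m jog '0 0 0 0 0 2 0;0 0 0 0 0 3 0;0 0 0 0 0 3 0;0 0 0 0 0 3 0;0 0 0 0 0 0 0'; python3 -c "
from h import *
pol()
f=imaging.grab_frame('top'); pickle.dump(f,open('top14.pkl','wb'))
cv2.imwrite('pics/rect14.png',rect(f,.060,.46,.56,-.16,0.02,.00025)[:,:,::-1])"
```

```text
clock: 31.63
tcp_pos: [0.4695, 0.0783, 0.0465]
orientation: [-1.558, -0.229, 0.229]
contact_force: [-0.5, -0.4, -3.5]
grip_width: 0.02
t 31.63 tcp [469.5315  78.3188  46.4585] yaw 16.71 tilt [-0.    0.02] F [-0.5 -0.4 -3.5] M [0.   0.03 0.01] w 20.0
r 194.47 theta 106.54 yaw+90 106.71 F radial -0.3 F tang(+=ccw) 0.6 Mz 0.01
```

View pics/rect14.png

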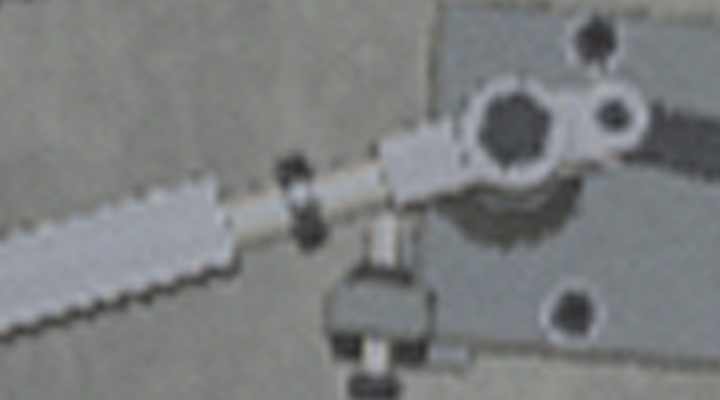

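```bash
python3 -m jog '0 0 0 0 0 4 0;0 0 0 0 0 4 0;0 0 0 0 0 4 0;0 0 0 0 0 4 0;0 0 0 0 0 0 0'; python3 -c "
from h import *
pol()"
```

```text
clock: 32.1
tcp_pos: [0.4649, 0.0938, 0.0464]
orientation: [-1.558, -0.229, 0.229]
contact_force: [-0.1, 0.3, -2.2]
grip_width: 0.02
t 32.1 tcp [464.8625  93.8212  46.434 ] yaw 16.72 tilt [-0.01  0.03] F [-0.1  0.3 -2.2] M [ 0.    0.06 -0.02] w 20.0
r 210.66 theta 106.56 yaw+90 106.72 F radial 0.3 F tang(+=ccw) 0.1 Mz -0.02
```

```bash
python3 -m jog '0 0 0 0 0 4 0;0 0 0 0 0 4 0;0 0 0 0 0 4 0;0 0 0 0 0 4 0;0 0 0 0 0 0 0'; python3 -c "
from h import *
pol()"
```

```text
clock: 32.52
tcp_pos: [0.4603, 0.1091, 0.0465]
orientation: [-1.558, -0.229, 0.229]
contact_force: [-0.6, -0.0, -2.7]
grip_width: 0.0202
t 32.52 tcp [460.3344 109.1003  46.4509] yaw 16.72 tilt [-0.    0.03] F [-0.6 -0.  -2.7] M [ 0.09  0.03 -0.02] w 20.2
r 226.59 theta 106.56 yaw+90 106.72 F radial 0.2 F tang(+=ccw) 0.6 Mz -0.02
```

```bash
python3 -m jog '0 0 0 0 0 4 0;0 0 0 0 0 5 0;0 0 0 0 0 6 0;0 0 0 0 0 6 0;0 0 0 0 0 0 0'; python3 -c "
from h import *
pol()
f=imaging.grab_frame('top'); pickle.dump(f,open('top15.pkl','wb'))
cv2.imwrite('pics/top15.png',cv2.resize(f['color'][130:300,130:460,::-1],None,fx=2.4,fy=2.4,interpolation=cv2.INTER_CUBIC))"
```

```text
clock: 32.93
tcp_pos: [0.4542, 0.1298, 0.0464]
orientation: [-1.558, -0.229, 0.23]
contact_force: [0.3, -0.1, -2.6]
grip_width: 0.0203
t 32.93 tcp [454.1555 129.8372  46.4471] yaw 16.76 tilt [-0.    0.04] F [ 0.3 -0.1 -2.6] M [0.08 0.03 0.01] w 20.3
r 248.23 theta 106.56 yaw+90 106.76 F radial -0.1 F tang(+=ccw) -0.2 Mz 0.01
```

View pics/top15.png

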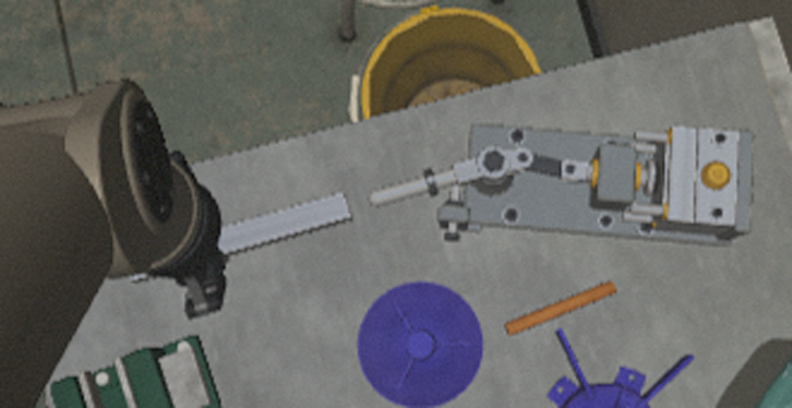

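```bash
python3 -m jog '0 0 0 9 0 5 0;0 0 0 9 0 0 0;0 0 0 9 8 -3 0;0 0 0 9 10 -3 0;0 0 0 0 8 -2 0'; python3 -m jog '0 0 0 0 7 0 0;0 0 0 0 5 0 0;0 0 0 0 3 0 0;0 0 0 0 0 0 0;0 0 0 0 0 0 0'; python3 -c "
from h import *
pol()"
```

```text
clock: 33.4
tcp_pos: [0.4933, 0.1364, 0.0204]
orientation: [-1.558, -0.231, 0.225]
contact_force: [0.2, -0.4, -2.6]
grip_width: 0.0201
clock: 33.82
tcp_pos: [0.4896, 0.1356, 0.0055]
orientation: [-1.559, -0.228, 0.228]
contact_force: [0.0, -0.0, -2.6]
grip_width: 0.0199
t 33.82 tcp [489.6305 135.5512   5.4898] yaw 16.64 tilt [-0.02  0.01] F [ 0.  -0.  -2.6] M [0.07 0.05 0.02] w 19.9
r 246.19 theta 98.24 yaw+90 106.64 F radial -0.0 F tang(+=ccw) -0.0 Mz 0.02
```

```bash
python3 -m jog '0 0 0 0 1 0 0;0 0 0 0 1 0 0;0 0 0 0 0.5 0 0;0 0 0 0 0.3 0 0;0 0 0 0 0 0 0'; python3 -m jog '0 0 0 0 0 0 0;0 0 0 0 0 0 0.15;0 0 0 0 0 0 0.3;0 0 0 0 0 0 0.4;0 0 0 0 0 0 0.5' 20; python3 -c "
from h import *
pol()"
```

```text
clock: 34.23
tcp_pos: [0.49, 0.1356, 0.0028]
orientation: [-1.559, -0.228, 0.228]
contact_force: [-1.3, -0.1, -1.8]
grip_width: 0.0202
clock: 34.65
tcp_pos: [0.4903, 0.1356, 0.0029]
orientation: [-1.559, -0.228, 0.227]
contact_force: [-0.2, 0.7, -0.8]
grip_width: 0.0426
t 34.65 tcp [490.2644 135.6167   2.9105] yaw 16.63 tilt [0.04 0.  ] F [-0.2  0.7 -0.8] M [ 0.01 -0.   -0.  ] w 42.6
r 246.17 theta 98.09 yaw+90 106.63 F radial 0.7 F tang(+=ccw) 0.1 Mz -0.0
```

Released; lift straight up and check.

```bash
python3 -m jog '0 0 0 0 -4 0 0.6;0 0 0 0 -10 0 0.6;0 0 0 0 -20 0 0.6;0 0 0 0 -30 0 0.6;0 0 0 0 -30 0 0.6'; python3 -m jog '0 0 0 0 -30 0 0.6;0 0 0 0 -20 10 0.6;0 0 0 0 0 30 0.6;0 0 0 0 0 30 0.6;0 0 0 0 0 30 0.6';python3 -m jog '0 0 0 0 0 20 0.6;0 0 0 0 0 0 0.6;0 0 0 0 0 0 0.6;0 0 0 0 0 0 0.6;0 0 0 0 0 0 0.6'
python3 - <<'E'
from h import *
st()
f=imaging.grab_frame('top'); pickle.dump(f,open('top16.pkl','wb'))
cv2.imwrite('pics/top16.png',cv2.resize(f['color'][130:350,130:460,::-1],None,fx=2.4,fy=2.4,interpolation=cv2.INTER_CUBIC))
cv2.imwrite('pics/rect16.png',rect(f,.060,.46,.56,-.16,0.02,.00025)[:,:,::-1])
w=cloud(f)
s=imaging.grab_frame('scene'); cv2.imwrite('pics/scene16.png',s['color'][:,:,::-1])
m=(w[...,2]>.014)&(w[...,2]<.03)&(w[...,0]>.42)&(w[...,0]<.56)&(w[...,1]>0)&(w[...,1]<.25)
p=w[m]; print(len(p),np.median(p[:,2]),cv2.minAreaRect(p[:,:2].astype(np.float32)*1000))
w0=np.load('w.npy'); c0=pickle.load(open('top0.pkl','rb'))['color'].astype(int)
for n,b in dict(dish=(270,240,340,305),stick=(335,243,395,273)).items():
    A=c0[b[1]:b[3],b[0]:b[2]]; B=f['color'].astype(int)[b[1]:b[3],b[0]:b[2]]; print(n,abs(A-B).mean())
E
```

```text
clock: 35.07
tcp_pos: [0.4894, 0.1352, 0.0981]
orientation: [-1.559, -0.227, 0.229]
contact_force: [0.9, 0.1, 0.3]
grip_width: 0.0514
clock: 35.48
tcp_pos: [0.4614, 0.2323, 0.1485]
orientation: [-1.558, -0.228, 0.225]
contact_force: [0.1, 0.2, 0.6]
grip_width: 0.0508
clock: 35.9
tcp_pos: [0.4561, 0.2491, 0.1471]
orientation: [-1.559, -0.227, 0.226]
contact_force: [-0.3, 0.3, -0.6]
grip_width: 0.0513
t 35.9 tcp [456.0694 249.13   147.051 ] yaw 16.52 tilt [ 0.01 -0.02] F [-0.3  0.3 -0.6] M [ 0.03 -0.07  0.01] w 51.3
969 0.022410253523092116 ((497.4365539550781, 111.72347259521484), (23.767208099365234, 189.5077667236328), 16.327829360961914)
dish 3.0358974358974358
stick 3.078888888888889
```

View pics/top16.png

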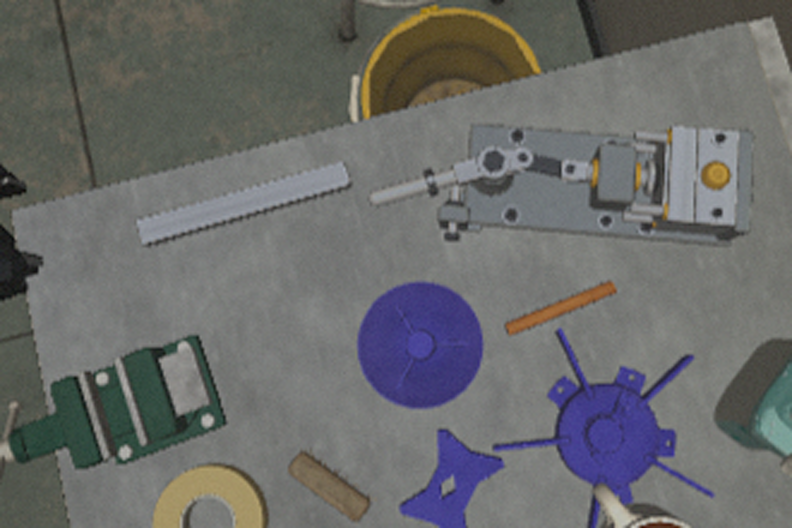

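View pics/rect16.png

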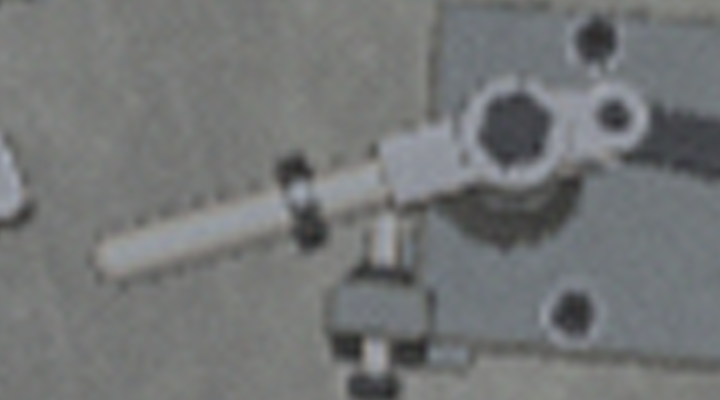

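```bash
python3 -c "
from bench import r
print(r.hand_in())"
```

```text
the job is handed in; nothing more can be done
None
```

I closed and locked the clamp, drew the tube off and laid it on the bench, and handed the job in at about 36 s of the 72 s. The hand-in gives no verdict, so what follows is only what my own checks showed.

- **Collar:** I slid the tube onto the bar and met the collar about 59 mm from the pivot, with roughly 5.6 N of axial force at the wrist. I then backed off a few millimetres for the swing.
- **Throw:** The push at the tool peaked around 10 N. The force reversed at the dead point. I then followed the lever in small steps until its pull on the tube faded from about 7 N to 0, which means it was on its stop screw. I did not push on far enough to feel the lever resist again, so I never loaded the screw myself.
- **Drawing off:** Side force stayed under 1 N, and the lever did not move afterwards.
- **Tube:** The last top picture shows it flat (top face at 22 mm), with its centre about 220 mm from the pivot and 115 mm from the lever tip.
- **Lever and wax:** The root is on the screw. The wax dish and rod look unchanged from the first picture.

**Checks that disagreed or were not made:**
- My final tool heading put the lever at about 109 to 110 degrees in the clamp's frame, just over the stated 107. I put this down to errors in my estimate of the clamp's direction and play in the tube, because the picture and the force both show it resting on the screw.
- The spring torque I worked out from the wrist readings, about 1.1 N m, was below the stated 1.5 to 2.2 N m.
- I did not measure the mould gap directly.

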